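# Refill the capsule magazine of the residue reader

## Task

Refill the reader's spring magazine: press every sealed capsule down until the catches hold it, and finish the stack with the fuller of the two opened capsules (the ones with a stub), pressed in stub up as the topmost so that it is used first. To learn which opened one is fuller, set the two on the opposite pans of the pivot balance, let go and let it settle before you move either on: the side that drops is the fuller. Put the lighter one in the white spent tray, and do not push about or tip over the jar, brass weight, beaker and bottle.

Things in the scene. Friction and masses are not known exactly. Their poses are not given: they have to be found in the camera images.
- sealed_1: White round capsule body, 46 mm diameter, 14 mm thick; origin at the middle of the body (7 mm above its underside when lying flat), z along its axis. Sealed: flat on both sides (thin foil on the upper one), 55 g. Some of the four are absent from a run. Starts flat on the bench, in the middle of the work area.
- sealed_2: White round capsule body, 46 mm diameter, 14 mm thick; origin at the middle of the body (7 mm above its underside when lying flat), z along its axis. Sealed: flat on both sides (thin foil on the upper one), 55 g. Some of the four are absent from a run. Starts flat on the bench, in the middle of the work area.
- sealed_3: White round capsule body, 46 mm diameter, 14 mm thick; origin at the middle of the body (7 mm above its underside when lying flat), z along its axis. Sealed: flat on both sides (thin foil on the upper one), 55 g. Some of the four are absent from a run. Starts flat on the bench, in the middle of the work area.
- sealed_4: White round capsule body, 46 mm diameter, 14 mm thick; origin at the middle of the body (7 mm above its underside when lying flat), z along its axis. Sealed: flat on both sides (thin foil on the upper one), 55 g. Some of the four are absent from a run. Starts flat on the bench, in the middle of the work area.
- opened_1: White round capsule body, 46 mm diameter, 14 mm thick; origin at the middle of the body (7 mm above its underside when lying flat), z along its axis, pointing to the stub. Opened: a grey stub (bung) 16 mm across stands 10 mm up from its top. Opened ones look alike but weigh 38 to 80 g, at least 13 g apart. Two of the three are present, flat on the bench among the sealed ones.
- opened_2: White round capsule body, 46 mm diameter, 14 mm thick; origin at the middle of the body (7 mm above its underside when lying flat), z along its axis, pointing to the stub. Opened: a grey stub (bung) 16 mm across stands 10 mm up from its top. Opened ones look alike but weigh 38 to 80 g, at least 13 g apart. Two of the three are present, flat on the bench among the sealed ones.
- opened_3: White round capsule body, 46 mm diameter, 14 mm thick; origin at the middle of the body (7 mm above its underside when lying flat), z along its axis, pointing to the stub. Opened: a grey stub (bung) 16 mm across stands 10 mm up from its top. Opened ones look alike but weigh 38 to 80 g, at least 13 g apart. Two of the three are present, flat on the bench among the sealed ones.
- magazine: Fixed spring magazine: grey base 112 x 86 x 20 mm, four upright 8 mm rods (round tips 139 mm above the bench) around a round shaft with 1.6 mm of play all round a capsule. Sides +y and -y are open (35 mm between the rods, room for fingers); on +x and -x are the catches and behind them two pillars 120 mm high, inner faces 39 mm from the axis. Origin on the bench under the shaft's axis.
- mag_mouth (a point): Point on the shaft's axis 108 mm above the bench, level with the underside of the catches; the rod tips are 31 mm above it. A capsule let down between the rods rests on the catch slopes, its underside about 8 mm above this point. A capsule held in the magazine is pushed up by the spring against the catches, its top level with this point (the topmost one's origin 7 mm below it).
- catch_a (a joint): Outward travel (m) of the spring catch on the magazine's +x side (one like it on -x), 0 = out over the shaft, tip 19.5 mm from the axis; stop at 0.007. Push a capsule down in its middle, 5 to 20 N (more as the stack grows): the catches give way and snap over its rim once its top is about 1 to 2 mm below the mouth point. Closed fingers fit between the tips, 39 mm apart.
- follower (a joint): Travel (m) of the sprung follower disc down the shaft, 0 = empty, up at the mouth; each capsule held adds 0.014; stop at 0.078 (room for five). Spring about 2 N at 0, 65 N/m.
- balance: Fixed pivot balance: base 90 x 100 mm (x, y), see-saw beam along its own y axis, pivot 75 mm above the bench. Origin under the centre, on the bench.
- pan_left (a point): Middle of the floor of the round pan on the +y arm of the balance, 85 mm from the pivot and 81 mm above the bench when level; pan 55 mm across inside, rim 4 mm above its floor. Moves with the beam.
- pan_right (a point): The same for the pan on the -y arm of the balance.
- beam (a joint): Tilt of the balance beam (rad): 0 level (when empty), positive = left (+y) pan down, negative = right pan down; stops at +-0.12. A light spring levels the empty beam; one capsule alone, or a difference of 13 g, takes it to its stop.
- spent_tray: Fixed white square tray, 105 x 105 mm outside, wall 4 mm thick and 18 mm high, open on top. Origin on the bench under its middle.
- spent_tray_in (a point): Middle of the tray's inner floor, 4 mm above the bench.
- reagent_jar: Bystander: small closed jar, 36 mm across, 50 mm high, among the capsules; origin under its middle.
- check_weight: Bystander: brass weight with a knob, 28 mm across, 42 mm high, among the capsules; origin under its middle.
- beaker: Bystander: glass beaker, 68 mm across, 90 mm high, at the back; origin under its middle.
- stock_bottle: Bystander: amber bottle, 66 mm across, 130 mm high, at the side; origin under its middle.
Not all that is in view belongs to the job. Of the things shaped like the spent_tray, the white one is meant.

How it is judged:
By the outcome, as a careful person would: the job done as asked, in the order asked, and still so for the second after the job is handed in, with the robot touching nothing.
Of sealed_1, sealed_2, sealed_3, sealed_4 only 2 to 4 are there at a start; the rules pass over those that are not, and their reading is None.
Of opened_1, opened_2, opened_3 only 2 to 2 are there at a start; the rules pass over those that are not, and their reading is None.
At some moment in a run one of sealed_1, sealed_2, sealed_3, sealed_4 may be knocked a few centimetres aside while the robot is not near it.
Once in a run the grip may slacken for a moment while it holds something.
It also fails if it takes over 210 s, if anything falls off the work surface, if the arm or the gripper's body presses on something with over 40 N, if the wrist force passes 120 N, or if a joint passes its speed limit or range.

## Robot

A 7-joint arm with a two-finger parallel gripper is mounted at the origin on the work surface. World frame = base frame: x ahead of the robot, y to its left, z up, the work surface at z = 0. Lengths are in m, angles in degrees, forces in N, time in s.
With the tool pointing down it reaches from about 0.35 to 0.9 m from the base axis. Payload 8.1 kg.
Tool frame: the origin (TCP) lies on the centre line of the jaws, within the pads' length; the fingertips stand 22 mm ahead of it and the grasp point (between the pads) lies 3 mm ahead of it; z points along the fingers, y is the line along which they close (so a half turn about z gives the same grasp; the last joint's range is limited). The gripper opens to 92 mm and grips with 3 to 60 N. Pads are 19 mm wide; open, the fingers measure 130 mm over their backs; the gripper's body (75 mm by 190 mm) begins 47 mm behind the grasp point.
Start: joints at [-5.879, 24.895, 1.432, 90.138, -0.665, 64.973, -4.303], TCP at [0.625, -0, 0.249] pointing down, gripper open.
Joint ranges: [-149.89, 149.89], [-25.12, 119.58], [-72.63, 75.52], [4.76, 147.25], [-75.54, 255.54], [6.69, 114.76], [-157.13, 157.13]. Speed limits (degrees/s): [127.2, 127.2, 172.46, 172.46, 180, 180, 180].

## Interface

Orientations are given as a 3x3 rotation matrix whose columns are the frame's x, y, z axes.
In Python, from bench import robot gives the robot as it stands.
- The arm moves only by the tool move_arm, never from a script. Its argument "commands" is text: rows parted by semicolons, each of 7 numbers parted by spaces: the shift along the tool's x, y, z in mm, then the turn, a rotation vector about the tool's x, y, z in rad, then the closure, from 0 (fully open) to 1 (shut). In form: tx ty tz wx wy wz claw; .... A call has 1 to 20 rows; each row shifts and turns the commanded pose from where the row before left it, along the tool's axes as they then stand; what a row does not reach is not made up. A row lasts 1/10 s, in which the tool goes at most 50 mm and 8.59 degrees, less where a joint would pass 70% of its speed; a pose out of reach is approached as far as the arm can. A call with a gripper value outside its range is refused whole. The fingers move at their own pace and stop on an object; "squeeze" is the grip in N (left out, the last holds). Time passes only in rows, so rows that do not move let the fingers close. It gives the time, the measured TCP pose, the force, the opening and the grip force at its end, in the units of the state.
- robot.observe(): the state, without advancing time (a new reading comes with each control period).
- robot.get_image(name): name is "scene" or "side" or "wrist"; returns (picture, depth): 480x640x3 uint8, red, green, blue; 480x640 float32, m along the optical axis (not along the pixel's ray), 0 where there is no reading.
- robot.get_calibration(name): a dict with "camera_matrix" (3x3 intrinsics, pixels), "k1" (the pictures are not rectified: a ray, as slopes to the right and down, at radius r is drawn at 1 + k1 r^2 times it, then the intrinsics apply), "rvec" (rotation vector, rad) and "tvec" (3), from world to camera coordinates, as OpenCV has them; the wrist camera has in their place "tool_from_camera" (4x4, takes a point from camera to tool coordinates, whose origin is the TCP and whose axes are the flange's). Camera axes: x right, y down, z forward; pixel columns grow to the right and rows downward; lengths in m; the calibration is good to about 2 mm. A picture is of the moment at which its call begins: read the wrist's pose just before it. get_calibration takes no time and is no camera call.
- robot.finish_job(): hands the job in; it is judged then, once.
Trained networks look in the newest picture that a camera, given by its name, has taken for a name from the list of things; names that differ only in an ending like _2 or _b are one class to them, and where a whole thing is asked for, a point or a joint stands for the part that bears it (a point fixed in the world has none). Each returns a list of dicts, best first, with "confidence" (0 to 1); they miss things now and then, are a little off and sometimes report something else, mostly with a low value. They report only what shows in the picture. A call takes as long as a camera call. They do not tell look-alikes from the thing itself.
- robot.look_for(query, camera): "location" ([x, y, z] in m, in the coordinates of the camera as it stood for that picture, good to about 4 mm: the middle of the surface that is visible of it).
The state is a dict: "clock": time; "joint_pos": joint angles; "joint_vel": joint speeds; "joint_torque": joint torques, N m; "tool_pos": TCP position; "ee_rot": TCP orientation; "force": force on the tool from outside, world axes, zero at the start; "wrist_torque": the same for the moment, N m; "opening": finger opening in m; "grip_force": force on a finger pad.
Only numpy, scipy, OpenCV 4.12 (cv2) and the standard library are available. Lean on these libraries where they do the work, as an engineer would, in place of code of your own. Each camera call takes 0.05 s, during which the arm holds its last target. There are 200 camera calls.

## Working session

There is one attempt and no reset: what is moved stays moved. The work goes in short steps, Python scripts to look and compute and a tool call to move; the robot and the scene stay as the last step left them, time stands still between calls to the robot, and variables do not carry over. Pictures are saved under pics/ and viewed, at most 15 in all, crops included, and the job is handed in when it is done.

Besides the shell and the picture viewer there is one more tool, called after ">>>" by a JSON object that holds its "method" and its "body", one argument or row to a line. move_arm: Moves the arm, as the interface text tells. Its arguments: {"type":"object","properties":{"commands":{"type":"string"},"squeeze":{"type":"number"}},"required":["commands"]}

```bash
mkdir -p pics; cat > h.py <<'E'
import numpy as np, cv2
from bench import robot
def calib(n):
    c=robot.get_calibration(n); K=np.array(c["camera_matrix"]); k1=c["k1"]
    if "rvec" in c:
        R=cv2.Rodrigues(np.array(c["rvec"],float))[0]; t=np.array(c["tvec"],float).ravel()
        T=np.eye(4); T[:3,:3]=R.T; T[:3,3]=-R.T@t
    else:
        s=robot.observe(); W=np.eye(4); W[:3,:3]=np.array(s["ee_rot"]); W[:3,3]=s["tool_pos"]
        T=W@np.array(c["tool_from_camera"])
    return K,k1,T
def world(n,p,T=None):
    if T is None: T=calib(n)[2]
    return T[:3,:3]@np.array(p)+T[:3,3]
def cloud(n,T,depth,K,k1):
    v,u=np.mgrid[0:480,0:640]
    pts=np.stack([u,v],-1).reshape(-1,1,2).astype(np.float64)
    s=cv2.undistortPoints(pts,K,np.array([k1,0,0,0,0.])).reshape(480,640,2)
    P=np.dstack([s[...,0]*depth,s[...,1]*depth,depth])
    return P@T[:3,:3].T+T[:3,3]
def shot(n):
    K,k1,T=calib(n); im,d=robot.get_image(n)
    return im,cloud(n,T,d,K,k1),T,d
def save(im,f): cv2.imwrite("pics/"+f,im[...,::-1])
E
python3 - <<'E'
from h import *
for n in ["scene","side","wrist"]:
    im,C,T,d=shot(n); save(im,n+"0.png"); np.save(n+"0.npy",C)
    print(n,T.round(3).tolist())
    if n!="wrist":
        for q in ["sealed_1","opened_1","magazine","balance","spent_tray","reagent_jar","check_weight","beaker","stock_bottle","pan_left","follower"]:
            print(q,[(world(n,r["location"],T).round(3).tolist(),round(r["confidence"],2)) for r in robot.look_for(q,n)])
print(robot.observe())
E
```

```text
scene [[-0.485, 0.643, -0.593, 1.135], [0.874, 0.34, -0.346, 0.442], [-0.021, -0.686, -0.727, 0.923], [0.0, 0.0, 0.0, 1.0]]
sealed_1 [([0.654, 0.09, 0.019], 0.85), ([0.443, -0.091, 0.014], 0.83), ([0.565, 0.01, 0.016], 0.78), ([0.551, 0.11, 0.018], 0.55)]
opened_1 [([0.569, -0.103, 0.01], 0.58), ([0.457, 0.105, 0.014], 0.57)]
magazine [([0.527, -0.301, 0.038], 0.59)]
balance [([0.591, 0.304, 0.076], 0.94), ([0.551, 0.107, 0.017], 0.39)]
spent_tray [([0.345, 0.278, 0.009], 0.8), ([0.187, 0.323, 0.005], 0.67)]
reagent_jar [([0.654, -0.097, 0.04], 0.89)]
check_weight [([0.672, 0.013, 0.025], 0.74)]
beaker [([0.776, -0.187, 0.058], 0.9)]
stock_bottle [([0.579, 0.505, 0.082], 0.67)]
pan_left [([0.588, 0.316, 0.078], 0.8)]
follower []
side [[0.983, -0.108, 0.145, 0.293], [-0.18, -0.672, 0.718, -0.858], [0.02, -0.732, -0.681, 0.967], [0.0, 0.0, 0.0, 1.0]]
sealed_1 [([0.559, 0.003, 0.008], 0.77), ([0.432, -0.102, 0.016], 0.67), ([0.542, 0.102, 0.012], 0.53), ([0.653, 0.081, 0.014], 0.46), ([0.344, 0.282, 0.004], 0.3)]
opened_1 [([0.562, -0.111, 0.02], 0.82), ([0.346, 0.283, 0.004], 0.75), ([
[... 879 characters left out ...]
'joint_vel': array([-0.0364539 , -0.02091387, -0.05557453, -0.03555192, -0.01334522,
       -0.029369  , -0.0669118 ]), 'joint_torque': array([-1.54578294e-03, -6.67673564e+01,  9.82553177e-01, -3.14814556e+01,
       -6.09832909e-02,  3.26649158e-02,  1.13193414e-05]), 'tool_pos': array([6.25016782e-01, 3.32811114e-06, 2.48725695e-01]), 'ee_rot': array([[ 8.95184506e-05,  9.99999996e-01,  1.42620704e-05],
       [ 9.99999996e-01, -8.95186800e-05,  1.60866374e-05],
       [ 1.60879141e-05,  1.42606303e-05, -1.00000000e+00]]), 'force': array([ 0.21532688,  0.38694744, -0.39401753]), 'wrist_torque': array([0.02190223, 0.00286758, 0.02169769]), 'grip_force': 0.0, 'opening': 0.09193435705568029}
```

View pics/scene0.png

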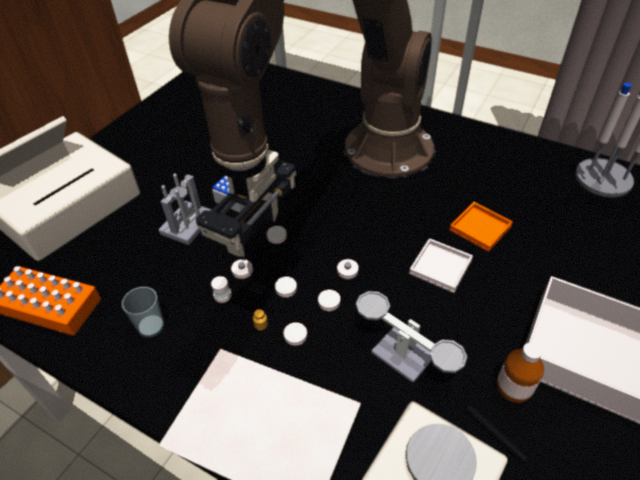

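View pics/side0.png

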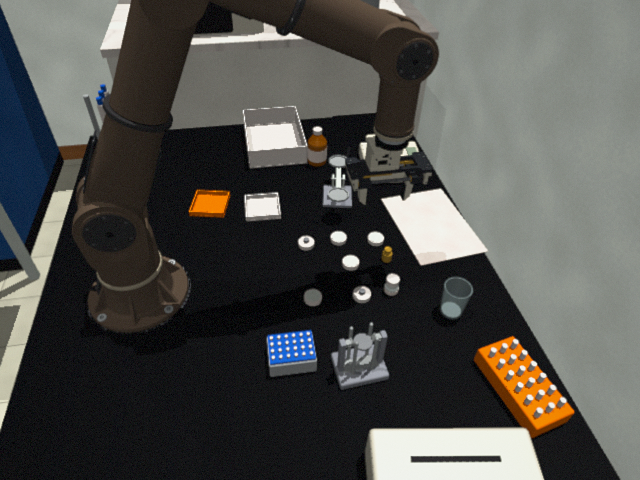

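View pics/wrist0.png

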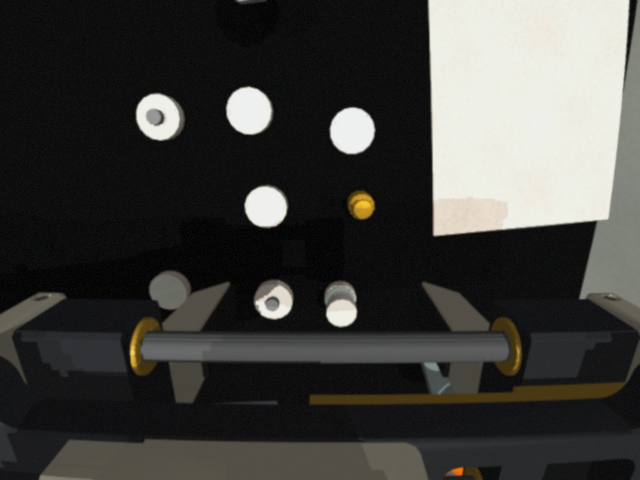

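Scene: white sealed discs at scene px (286,287), (329,300), (295,334). A grey-looking disc sits in the arm's shadow at (277,235). Opened capsules are at (241,269) and (347,268), the magazine at (183,210), the balance at (405,335) and the white tray at (441,265). The orange tray at (481,226) is a decoy. Look-alikes for a sealed capsule are the shaded disc (277,235), the balance pans and the scale plate at (440,460). Next I'll measure from the clouds and crop the shaded disc.

```bash
python3 - <<'E'
from h import *
W=np.load("wrist0.npy"); S=np.load("scene0.npy"); D=np.load("side0.npy")
ims={n:cv2.imread(f"pics/{n}0.png") for n in("scene","side","wrist")}
def near(C,x,y,r): return np.hypot(C[...,0]-x,C[...,1]-y)<r
for x,y in [(.653,.085),(.562,.006),(.547,.105),(.437,-.097),(.45,.102),(.566,-.107)]:
    o=[]
    for n,C in(("wrist",W),("scene",S),("side",D)):
        m=near(C,x,y,.045)&(C[...,2]>.009)&(C[...,2]<.018); p=C[m][:,:2]
        if len(p)<20: o.append(None);continue
        c,r=cv2.minEnclosingCircle(p.astype(np.float32)); 
        o.append((n,p.mean(0).round(4).tolist(),round(r,4),len(p),np.median(C[m][:,2]).round(4),np.median(ims[n][m],0).tolist()))
    print((x,y),*o,sep="\n  ")
# magazine/balance maps from scene+side
for nm,x0,y0,r,zl,zh in [("mag",.505,-.31,.09,.11,.15),("bal",.585,.29,.14,.06,.11)]:
    for n,C in(("scene",S),("side",D)):
        m=near(C,x0,y0,r)&(C[...,2]>zl)&(C[...,2]<zh); P=C[m]
        print(nm,n,len(P))
        if nm=="bal":
            q,s,v=np.linalg.svd(P[:,:2]-P[:,:2].mean(0),full_matrices=False); print(P.mean(0),v[0],s)
            t=(P[:,:2]-P[:,:2].mean(0))@v[0]; print(np.percentile(t,[0,1,99,100]))
        else:
            lab=m.astype(np.uint8); k,L,st,ce=cv2.connectedComponentsWithStats(lab,connectivity=8)
            for i in range(1,k):
                if st[i,4]>4: print("  ",C[L==i].mean(0).round(4),C[L==i][:,2].max().round(3),st[i,4])
a=cv2.resize(ims["wrist"][250:330,130:330],(600,240),interpolation=cv2.INTER_CUBIC)
b=cv2.resize(ims["side"][310:400,300:420],(400,300),interpolation=cv2.INTER_CUBIC)
c=cv2.resize(ims["scene"][160:250,150:270],(400,300),interpolation=cv2.INTER_CUBIC)
o=np.zeros((540,800,3),np.uint8);o[:240,:600]=a;o[240:,:400]=b;o[240:,400:]=c
cv2.imwrite("pics/crop1.png",o)
E
```

```text
(0.653, 0.085)
  ('wrist', [0.6525, 0.0863], 0.0231, 1581, np.float64(0.0145), [239.0, 240.0, 238.0])
  ('scene', [0.6548, 0.0873], 0.024, 359, np.float64(0.0138), [239.0, 243.0, 243.0])
  ('side', [0.6492, 0.0851], 0.0259, 152, np.float64(0.0141), [235.0, 242.0, 237.0])
(0.562, 0.006)
  ('wrist', [0.5598, 0.0066], 0.0232, 1363, np.float64(0.0143), [236.0, 240.0, 238.0])
  ('scene', [0.5622, 0.0078], 0.0245, 293, np.float64(0.0142), [238.0, 242.0, 242.0])
  ('side', [0.5572, 0.005], 0.0243, 165, np.float64(0.0142), [235.0, 242.0, 238.0])
(0.547, 0.105)
  ('wrist', [0.547, 0.1059], 0.0234, 1650, np.float64(0.0144), [239.0, 240.0, 238.0])
  ('scene', [0.5493, 0.107], 0.0249, 313, np.float64(0.0137), [239.0, 243.0, 243.0])
  ('side', [0.5442, 0.1053], 0.0248, 143, np.float64(0.0142), [234.0, 242.0, 237.0])
(0.437, -0.097)
  ('wrist', [0.4381, -0.0947], 0.0233, 1039, np.float64(0.0141), [99.0, 107.0, 105.0])
  ('scene', [0.4396, -0.0946], 0.0239, 224, np.float64(0.0141), [93.0, 96.0, 98.0])
  ('side', [0.4346, -0.0966], 0.0249, 209, np.float64(0.0144), [97.0, 102.0, 99.0])
(0.45, 0.102)

[... 457 characters left out ...]
0.5596, -0.1093], 0.0238, 171, np.float64(0.0137), [200.0, 209.0, 217.0])
mag scene 352
   [ 0.4879 -0.3284  0.1261] 0.141 40
   [ 0.4776 -0.3037  0.1203] 0.141 113
   [ 0.5395 -0.3059  0.1209] 0.141 180
   [ 0.5133 -0.3241  0.1104] 0.111 5
   [ 0.5041 -0.2961  0.1107] 0.112 9
mag side 392
   [ 0.524  -0.291   0.1278] 0.14 35
   [ 0.4726 -0.3124  0.1208] 0.141 198
   [ 0.5373 -0.3129  0.12  ] 0.14 145
bal scene 2332
[0.58660367 0.30208406 0.07990737] [0.2185594  0.97582365] [3.54439559 0.71372008]
[-0.12382131 -0.11803208  0.10576824  0.10967895]
bal side 588
[0.57826152 0.2866911  0.08115244] [-0.19891008 -0.98001775] [1.8212791  0.34389684]
[-0.13018895 -0.12550775  0.10432167  0.1077279 ]
```

View pics/crop1.png

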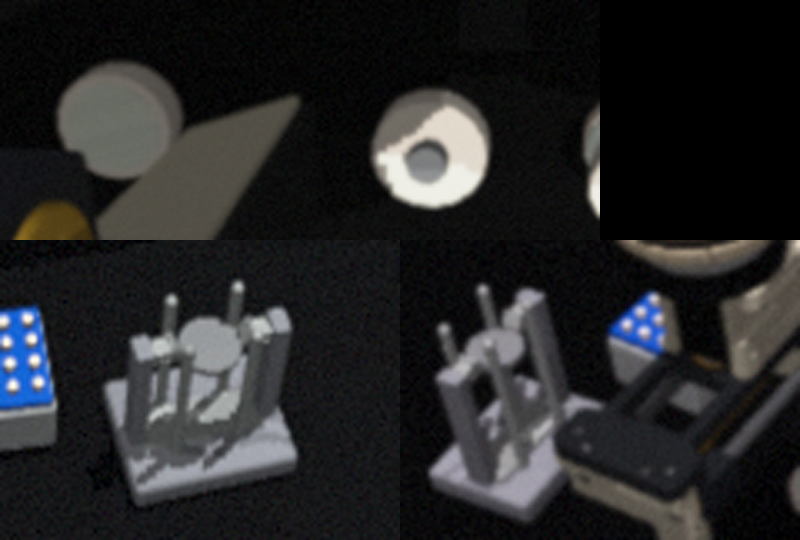

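The grey disc is an ordinary sealed capsule in shadow: same size, and the half-shaded opened capsule has the same shade. So there are 4 sealed and 2 opened. Next, look at the magazine with the wrist camera.

>>> {"method": "move_arm", "body": {
  "commands": "-39 -25 -9 0 0 0 0;-39 -25 -9 0 0 0 0;-39 -25 -9 0 0 0 0;-39 -25 -9 0 0 0 0;-39 -25 -9 0 0 0 0;-39 -25 -9 0 0 0 0;-39 -25 -9 0 0 0 0;-37 -20 -8 0 0 0 0;0 0 0 0 0 0.1428 0;0 0 0 0 0 0.1428 0;0 0 0 0 0 0.1428 0;0 0 0 0 0 0.1428 0;0 0 0 0 0 0.1428 0;0 0 0 0 0 0.1428 0;0 0 0 0 0 0.1428 0;0 0 0 0 0 0.1428 0;0 0 0 0 0 0.1428 0;0 0 0 0 0 0.1428 0;0 0 0 0 0 0.1428 0;0 0 0 0 0 0 0"
}}

```text
clock: 3.25
tool_pos: [0.43, -0.3099, 0.3198]
ee_rot: [[1.0, -0.002, 0.0], [-0.002, -1.0, -0.0], [0.0, 0.0, -1.0]]
force: [0.7, 0.7, -0.1]
opening: 0.0917
grip_force: 0.0
```

```bash
python3 - <<'E'
from h import *
s=robot.observe();print(s["tool_pos"],s["ee_rot"],s["joint_pos"],s["clock"])
im,C,T,d=shot("wrist"); save(im,"mag1.png"); np.save("mag1.npy",C)
def near(C,x,y,r): return np.hypot(C[...,0]-x,C[...,1]-y)<r
m=near(C,.507,-.308,.09)&(C[...,2]>.115)&(C[...,2]<.15)
k,L,st,ce=cv2.connectedComponentsWithStats(m.astype(np.uint8),connectivity=8)
for i in range(1,k):
    if st[i,4]>4: P=C[L==i]; print(P.mean(0).round(4),P.min(0).round(3),P.max(0).round(3),st[i,4],ce[i].round())
for lo,hi in((.017,.024),(.104,.112)):
    m=near(C,.507,-.308,.08)&(C[...,2]>lo)&(C[...,2]<hi);P=C[m]; print(lo,len(P),P.mean(0),cv2.minAreaRect(P[:,:2].astype(np.float32)))
E
```

```text
[ 0.43000761 -0.30991093  0.31978693] [[ 9.99997215e-01 -2.35789168e-03  1.03767162e-04]
 [-2.35788835e-03 -9.99997220e-01 -3.22497425e-05]
 [ 1.03842914e-04  3.20049813e-05 -9.99999994e-01]] [ 11.47342102  12.91818962  23.13844857  98.53952671  -5.37902966
  69.62721687 -54.17236146] 3.25
[ 0.5434 -0.3078  0.1186] [ 0.528 -0.316  0.115] [ 0.556 -0.298  0.122] 533 [322. 100.]
[ 0.5283 -0.3269  0.1364] [ 0.525 -0.331  0.121] [ 0.533 -0.323  0.14 ] 80 [343. 116.]
[ 0.5259 -0.291   0.1357] [ 0.522 -0.294  0.116] [ 0.53  -0.287  0.141] 83 [302. 119.]
[ 0.4858 -0.3295  0.1356] [ 0.482 -0.334  0.116] [ 0.489 -0.326  0.14 ] 75 [345. 165.]
[ 0.4837 -0.2937  0.1355] [ 0.48  -0.297  0.117] [ 0.487 -0.29   0.141] 73 [306. 168.]
[ 0.4688 -0.3126  0.1186] [ 0.455 -0.322  0.115] [ 0.485 -0.304  0.122] 453 [327. 182.]
0.017 3802 [ 0.50824811 -0.31036102  0.02018326] ((0.5057029128074646, -0.3100019693374634), (0.11074521392583847, 0.08618046343326569), 3.333425283432007)
0.104 1462 [ 0.50603835 -0.31028645  0.10823505] ((0.505541980266571, -0.31041109561920166), (0.07872844487428665, 0.04015914350748062), 1.9269201755523682)
```

View pics/mag1.png

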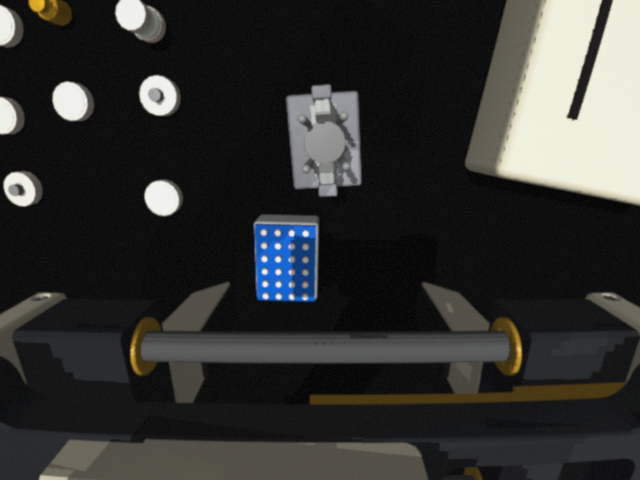

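The magazine is at px (323,140): centre (0.506,-0.310), yaw about 3.6°. The disc at px (163,198) now shows white, so it is sealed. Next, check the camera bias using the capsules seen in both views.

```bash
cat >> h.py <<'E'
def disc(C,x,y,r=.04,lo=.009,hi=.018):
    m=(np.hypot(C[...,0]-x,C[...,1]-y)<r)&(C[...,2]>lo)&(C[...,2]<hi); P=C[m]
    if len(P)<30: return None
    c,R=cv2.minEnclosingCircle(P[:,:2].astype(np.float32)); return P.mean(0).round(4),np.round(c,4),round(R,4),len(P)
E
python3 - <<'E'
from h import *
C=np.load("mag1.npy")
for x,y in [(.653,.085),(.56,.006),(.547,.105),(.437,-.097),(.45,.102),(.566,-.107)]: print(disc(C,x,y))
K,k1,T=calib("wrist"); s=robot.observe()
for dz in(0,.003,.02):
    p=np.array(s["tool_pos"])+np.array(s["ee_rot"])@[0,0,dz]; c=T[:3,:3].T@(p-T[:3,3]); print(cv2.projectPoints(c.reshape(1,3),np.zeros(3),np.zeros(3),K,np.array([k1,0,0,0.]))[0].ravel())
E
```

```text
(array([0.6489, 0.0733, 0.014 ]), array([0.6513, 0.0828]), 0.0227, 591)
(array([0.5591, 0.0038, 0.0145]), array([0.5591, 0.0053]), 0.0236, 1129)
(array([0.5443, 0.0944, 0.0141]), array([0.5456, 0.102 ]), 0.0228, 577)
(array([ 0.437 , -0.098 ,  0.0145]), array([ 0.4363, -0.0971]), 0.0234, 953)
(array([0.4519, 0.0968, 0.0141]), array([0.4512, 0.0997]), 0.0243, 752)
(array([ 0.5617, -0.1097,  0.0142]), array([ 0.5621, -0.1083]), 0.0231, 1018)
[322.17965668 324.29399974]
[322.24370292 320.89635065]
[322.56744174 303.73778563]
```

>>> {"method": "move_arm", "body": {
  "commands": "1.2 -42.8 20 0 0 0 .24;1.2 -42.8 20 0 0 0 .24;1.2 -42.8 20 0 0 0 .24;1.2 -42.8 20 0 0 0 .24;1.2 -42.8 20 0 0 0 .24;0 0 0 0 0 -0.065 .24;0 0 45 0 0 0 .24;0 0 45 0 0 0 .24;0 0 45 0 0 0 .24;0 0 0 0 0 0 .24"
}}

```text
clock: 4.3
tool_pos: [0.4326, -0.0955, 0.0808]
ee_rot: [[0.998, 0.069, -0.009], [0.069, -0.998, 0.001], [-0.009, -0.001, -1.0]]
force: [-0.8, 0.4, 0.1]
opening: 0.0695
grip_force: 0.0
```

```bash
python3 - <<'E'
from h import *
s=robot.observe();print(s["tool_pos"],s["opening"],s["force"])
im,C,T,d=shot("wrist"); save(im,"d1.png"); print(disc(C,.436,-.096))
p=np.array(disc(C,.436,-.096)[1].tolist()+[.014])-s["tool_pos"]; print("tool offset",np.array(s["ee_rot"]).T@p)
E
```

```text
[ 0.43259081 -0.09553443  0.08075757] 0.06945199388442969 [-0.80096104  0.39309749  0.14525448]
(array([ 0.4378, -0.0966,  0.0143]), array([ 0.4365, -0.0966]), 0.0231, 3933)
tool offset [0.00442232 0.00141123 0.06671913]
```

View pics/d1.png

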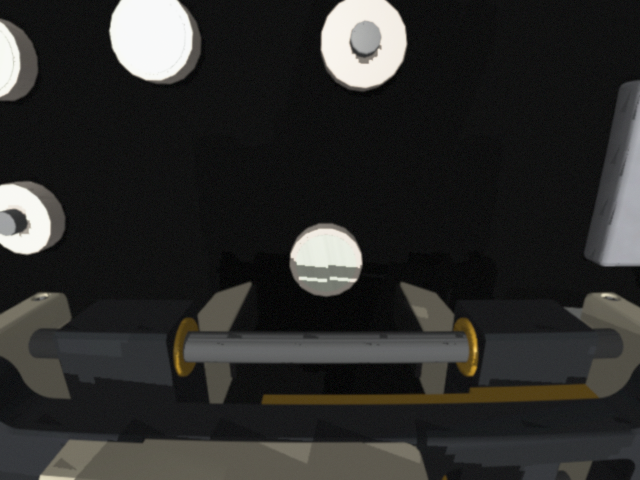

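The sealed capsule is centred between the fingers at px (326,260).

>>> {"method": "move_arm", "body": {
  "commands": "0 0 0 0 0 0 .24;0 0 0 0 0 0 .24"
}}

```text
clock: 4.55
tool_pos: [0.4377, -0.0963, 0.0869]
ee_rot: [[0.998, 0.066, 0.004], [0.066, -0.998, -0.0], [0.004, 0.0, -1.0]]
force: [0.8, 1.1, 0.0]
opening: 0.0698
grip_force: 0.0
```

>>> {"method": "move_arm", "body": {
  "commands": "0 0 15 0 0 0 .24;0 0 18 0 0 0 .24;0 0 14 0 0 0 .24;0 0 8 0 0 0 .24;0 0 4 0 0 0 .24;0 0 0 0 0 0 .24;0 0 0 0 0 0 .24;0 0 0 0 0 0 .24;0 0 0 0 0 0 .6;0 0 0 0 0 0 .6;0 0 0 0 0 0 .6;0 0 0 0 0 0 .6;0 0 0 0 0 0 .6",
  "squeeze": 25
}}

```text
clock: 5.85
tool_pos: [0.436, -0.096, 0.0258]
ee_rot: [[0.998, 0.065, 0.0], [0.065, -0.998, 0.0], [0.0, -0.0, -1.0]]
force: [-0.3, 0.9, 2.0]
opening: 0.045
grip_force: 25.0
```

>>> {"method": "move_arm", "body": {
  "commands": "0 0 -14 0 0 0 .6;0 0 -30 0 0 0 .6;0 0 -35 0 0 0 .6;0 0 -35 0 0 0 .6;0 0 -25 0 0 0 .6;0 0 -15 0 0 0 .6;4.1 16.1 0 0 0 0 .6;8 32 0 0 0 0 .6;10 40 0 0 0 0 .6;10 40 0 0 0 0 .6;10 40 0 0 0 0 .6;8 32 0 0 0 0 .6;5 16 0 0 0 0 .6;0 0 0 0 0 0 .6;0 0 0 0 0 0 .6;0 0 0 0 0 0 .6;0 0 0 0 0 0 .6"
}}

```text
clock: 7.55
tool_pos: [0.505, -0.3067, 0.1798]
ee_rot: [[0.998, 0.066, -0.0], [0.066, -0.998, 0.001], [-0.0, -0.001, -1.0]]
force: [-0.6, -0.2, -0.1]
opening: 0.0451
grip_force: 25.0
```

```bash
python3 - <<'E'
from h import *
s=robot.observe();print(s["tool_pos"],s["opening"],s["force"])
im,C,T,d=shot("wrist"); save(im,"d2.png")
im2,C2,T2,_=shot("side"); 
o=np.zeros((480,800,3),np.uint8); o[:,:500]=im[:,70:570]; o[:300,500:]=cv2.resize(im2[280:400,300:420],(300,300)); save(o,"d2.png")
p=s["tool_pos"]; 
for z0 in(.154,.168):
  print(disc(C,p[0],p[1],.03,z0+.009-.009,z0+.02), disc(C2,p[0]-.003,p[1]-.002,.03,z0+.009-.004,z0+.02))
E
```

```text
[ 0.50497254 -0.30670916  0.17976166] 0.045137663322299265 [-0.59712621 -0.20948656 -0.13757928]
(array([ 0.5117, -0.3073,  0.1675]), array([ 0.5106, -0.3063]), 0.0285, 6451) (array([ 0.4865, -0.3163,  0.1652]), array([ 0.4894, -0.3124]), 0.0165, 44)
(array([ 0.5099, -0.3069,  0.1705]), array([ 0.5108, -0.3063]), 0.0286, 4581) None
```

View pics/d2.png

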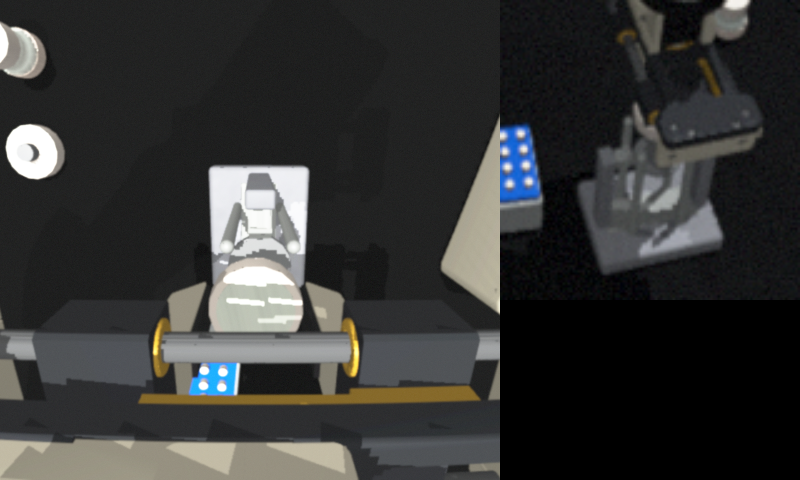

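```bash
cat >> h.py <<'E'
def held(ztop,C=None,s=None,exy=None):
    "held capsule's front edge & front rods, tool frame, mm"
    s=robot.observe(); im,C,T,d=shot("wrist"); R=np.array(s["ee_rot"]); p=np.array(s["tool_pos"])
    q=(C-p)@R*1000
    m=(abs(C[...,2]-ztop)<.0025)&(np.hypot(q[...,0],q[...,1])<34)&(abs(q[...,1])<21.5); P=q[m]
    # circle fit with r=23 on front boundary
    from scipy.optimize import least_squares
    E=[]
    for y in np.arange(-16,17,2.):
        b=P[abs(P[:,1]-y)<1]
        if len(b): E.append((b[:,0].max(),y))
    E=np.array(E); f=least_squares(lambda c:np.hypot(E[:,0]-c[0],E[:,1]-c[1])-23,[0,0],loss="soft_l1")
    print("held centre (tool mm)",f.x.round(2),"res",np.abs(f.fun).mean().round(2))
    m=(C[...,2]>.128)&(C[...,2]<.145)&(q[...,0]>10)&(q[...,0]<45)&(abs(q[...,1])<35)
    k,L,st,_=cv2.connectedComponentsWithStats(m.astype(np.uint8),connectivity=8)
    for i in range(1,k):
        if st[i,4]>15: print("rod",q[L==i].mean(0).round(1),st[i,4])
    return im,C,q
E
python3 - <<'E'
from h import *
held(.168)
E
```

```text
held centre (tool mm) [0.34 1.3 ] res 0.19
rod [ 23.7 -14.6  43.5] 211
rod [23.5 21.3 43.5] 211
```

```bash
python3 - <<'E'
from h import *
im,C,q=held(.168)
for sgn in(-1,1):
    for lo in(.134,.1365):
        m=(C[...,2]>lo)&(C[...,2]<.145)&(q[...,0]>10)&(q[...,0]<45)&(q[...,1]>(-35 if sgn<0 else 3.3))&(q[...,1]<(3.3 if sgn<0 else 35)); P=q[m]; print(sgn,lo,len(P),P.mean(0).round(1),P.min(0).round(1),P.max(0).round(1))
E
```

```text
held centre (tool mm) [0.4  1.35] res 0.1
rod [ 23.7 -14.8  43.5] 210
rod [23.6 21.1 43.6] 210
-1 0.134 170 [ 23.3 -15.   42.3] [ 18.8 -18.5  39.7] [ 26.5 -11.4  45.7]
-1 0.1365 136 [ 23.  -15.1  41.7] [ 19.1 -18.5  39.7] [ 26.3 -11.9  43.4]
1 0.134 167 [23.1 21.2 42.3] [18.6 17.6 40.1] [26.3 25.3 45.8]
1 0.1365 132 [22.8 21.4 41.7] [18.9 18.  40.1] [26.3 25.2 43.4]
```

>>> {"method": "move_arm", "body": {
  "commands": "0.8 1.7 0 0 0 0 .6;0 0 5 0 0 0 .6;0 0 8 0 0 0 .6;0 0 8 0 0 0 .6;0 0 6 0 0 0 .6;0 0 5 0 0 0 .6;0 0 3 0 0 0 .6;0 0 1 0 0 0 .6;0 0 0 0 0 0 .6;0 0 0 0 0 0 .6"
}}

```text
clock: 8.75
tool_pos: [0.5061, -0.3098, 0.144]
ee_rot: [[0.998, 0.065, 0.0], [0.065, -0.998, -0.0], [0.0, 0.0, -1.0]]
force: [0.4, -0.5, -0.0]
opening: 0.0449
grip_force: 25.0
```

>>> {"method": "move_arm", "body": {
  "commands": "0 0 0 0 0 0 .6;0 0 4 0 0 0 .6;0 0 4 0 0 0 .6;0 0 4 0 0 0 .6;0 0 4 0 0 0 .6;0 0 4 0 0 0 .6;0 0 4 0 0 0 .6;0 0 3 0 0 0 .6;0 0 1.5 0 0 0 .6;0 0 0 0 0 0 .6;0 0 0 0 0 0 .6;0 0 0 0 0 0 .6",
  "squeeze": 50
}}

```text
clock: 9.95
tool_pos: [0.5058, -0.3097, 0.1153]
ee_rot: [[0.998, 0.065, -0.0], [0.065, -0.998, 0.0], [-0.0, -0.0, -1.0]]
force: [0.5, -0.1, 2.3]
opening: 0.0447
grip_force: 50.0
```

>>> {"method": "move_arm", "body": {
  "commands": "0 0 0 0 0 0 .24;0 0 0 0 0 0 .24;0 0 0 0 0 0 .24;0 0 -10 0 0 0 .24;0 0 -25 0 0 0 .24;0 0 -30 0 0 0 .24;-8 -20 -25 0 0 0 .24;-15 -40 0 0 0 0 .24;-15 -40 0 0 0 0 .24;-10 -20 0 0 0 0 .24;0 0 0 0 0 0 .24;0 0 0 0 0 0 .24;0 0 0 0 0 0 .24"
}}

```text
clock: 11.25
tool_pos: [0.4508, -0.1942, 0.2057]
ee_rot: [[0.998, 0.064, 0.001], [0.064, -0.998, -0.001], [0.001, 0.001, -1.0]]
force: [0.1, 0.8, 0.1]
opening: 0.0698
grip_force: 0.0
```

```bash
python3 - <<'E'
from h import *
s=robot.observe();print(s["tool_pos"],s["opening"],s["force"])
im,C,T,d=shot("wrist"); im2,C2,T2,_=shot("side"); im3,C3,_,_=shot("scene")
np.save("w3.npy",C)
o=np.zeros((600,800,3),np.uint8); o[:360,:480]=cv2.resize(im,(480,360)); o[:300,480:]=cv2.resize(im2[300:400,310:410],(320,300)); o[300:,480:]=cv2.resize(im3[160:260,140:240],(320,300)); save(o,"d3.png")
for n,c in(("w",C),("s",C2),("sc",C3)):
  m=(np.hypot(c[...,0]-.506,c[...,1]+.309)<.016); z=c[m][:,2]; print(n,len(z),np.percentile(z,[10,50,90]) if len(z) else 0)
for x,y in [(.651,.085),(.558,.006),(.545,.105),(.452,.1),(.561,-.107)]: print(disc(C,x,y),disc(C3,x,y))
E
```

```text
[ 0.45081566 -0.19418118  0.20572757] 0.06984740358642623 [0.07325712 0.76994343 0.07217883]
w 2454 [0.02172931 0.10810444 0.10921004]
s 268 [0.02013782 0.10593528 0.10982641]
sc 154 [0.02064185 0.07143036 0.11006539]
(array([0.6332, 0.0832, 0.0137]), array([0.6368, 0.0851]), 0.0172, 290) (array([0.6549, 0.0871, 0.0137]), array([0.654 , 0.0862]), 0.0239, 364)
(array([0.5593, 0.004 , 0.0144]), array([0.559 , 0.0053]), 0.0236, 2116) (array([0.5621, 0.0072, 0.0139]), array([0.5606, 0.0063]), 0.0242, 288)
(array([0.5461, 0.1   , 0.0143]), array([0.5466, 0.1047]), 0.0235, 1644) (array([0.5493, 0.1072, 0.014 ]), array([0.5475, 0.1068]), 0.024, 310)
(array([0.4524, 0.0969, 0.0141]), array([0.4515, 0.1006]), 0.0238, 1346) (array([0.4558, 0.1026, 0.0136]), array([0.4539, 0.1004]), 0.0252, 237)
(array([ 0.5623, -0.1089,  0.0142]), array([ 0.5622, -0.1081]), 0.0232, 1890) (array([ 0.566 , -0.1051,  0.0139]), array([ 0.5643, -0.1076]), 0.0248, 227)
```

View pics/d3.png

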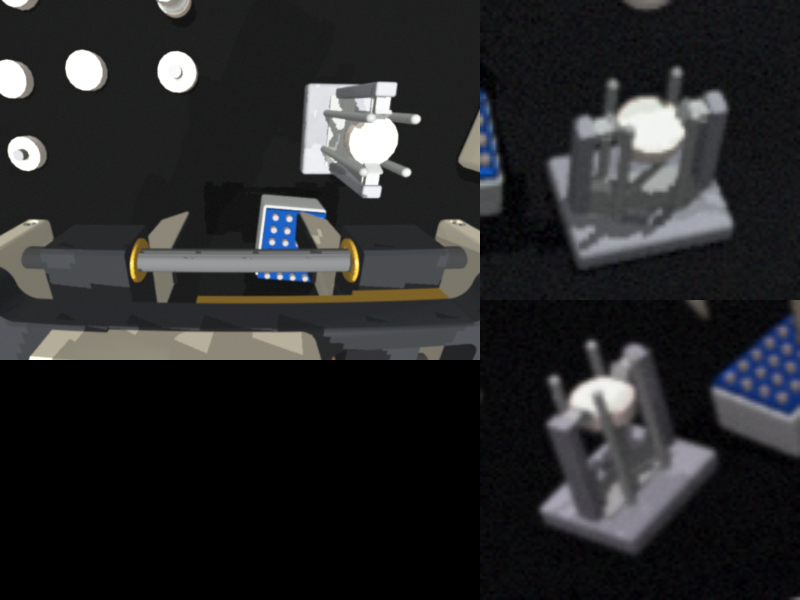

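>>> {"method": "move_arm", "body": {
  "commands": "10 -16 5 0 0 0 .24;20 -32 15 0 0 0 .24;22 -36 20 0 0 0 .24;22 -36 25 0 0 0 .24;20 -32 25 0 0 0 .24;16 -26 25 0 0 0 .24;9.7 -14.3 25 0 0 0 .24;0 0 18 0 0 0 .24;0 0 12 0 0 0 .24;0 0 7 0 0 0 .24;0 0 2.5 0 0 0 .24;0 0 0 0 0 0 .24;0 0 0 0 0 0 .24;0 0 0 0 0 0 .24;0 0 0 0 0 0 .6;0 0 0 0 0 0 .6;0 0 0 0 0 0 .6;0 0 0 0 0 0 .6;0 0 0 0 0 0 .6",
  "squeeze": 25
}}

```text
clock: 13.3
tool_pos: [0.5573, 0.0066, 0.0258]
ee_rot: [[0.998, 0.065, 0.0], [0.065, -0.998, 0.0], [0.0, -0.0, -1.0]]
force: [-0.5, 0.1, 1.7]
opening: 0.0452
grip_force: 25.0
```

>>> {"method": "move_arm", "body": {
  "commands": "0 0 -15 0 0 0 .6;0 0 -30 0 0 0 .6;0 0 -35 0 0 0 .6;-2 8 -34 0 0 0 .6;-5 22 -25 0 0 0 .6;-8 36 -15 0 0 0 .6;-10 43 0 0 0 0 .6;-10 43 0 0 0 0 .6;-10 43 0 0 0 0 .6;-10 43 0 0 0 0 .6;-8 36 0 0 0 0 .6;-5.7 24 0 0 0 0 .6;-3 14.1 0 0 0 0 .6;0 0 0 0 0 0 .6;0 0 0 0 0 0 .6;0 0 0 0 0 0 .6;0 0 0 0 0 0 .6"
}}

```text
clock: 15.0
tool_pos: [0.5066, -0.3078, 0.1797]
ee_rot: [[0.998, 0.067, 0.0], [0.067, -0.998, 0.001], [0.0, -0.001, -1.0]]
force: [-1.0, -0.5, -0.3]
opening: 0.0453
grip_force: 25.0
```

```bash
python3 - <<'E'
from h import *
s=robot.observe();print(s["tool_pos"],s["opening"])
held(.168)
E
```

```text
[ 0.50656964 -0.3077945   0.17971244] 0.04529724497539109
held centre (tool mm) [2.12 1.55] res 0.18
rod [ 22.3 -15.3  43.5] 213
rod [22.1 20.7 43.3] 213
```

>>> {"method": "move_arm", "body": {
  "commands": "-2.2 1.1 0 0 0 0 .6;0 0 5 0 0 0 .6;0 0 8 0 0 0 .6;0 0 8 0 0 0 .6;0 0 6 0 0 0 .6;0 0 5 0 0 0 .6;0 0 3 0 0 0 .6;0 0 1 0 0 0 .6;0 0 0 0 0 0 .6;0 0 0 0 0 0 .6",
  "squeeze": 50
}}

```text
clock: 16.05
tool_pos: [0.5039, -0.3109, 0.144]
ee_rot: [[0.998, 0.065, 0.0], [0.065, -0.998, -0.0], [0.0, 0.0, -1.0]]
force: [-0.5, -1.1, -0.3]
opening: 0.0449
grip_force: 50.0
```

>>> {"method": "move_arm", "body": {
  "commands": "0 -0.8 0 0 0 0 .6;0 0 4 0 0 0 .6;0 0 4 0 0 0 .6;0 0 4 0 0 0 .6;0 0 4 0 0 0 .6;0 0 4 0 0 0 .6;0 0 4 0 0 0 .6;0 0 3 0 0 0 .6;0 0 1.5 0 0 0 .6;0 0 0 0 0 0 .6;0 0 0 0 0 0 .6;0 0 0 0 0 0 .6"
}}

```text
clock: 17.25
tool_pos: [0.5036, -0.3099, 0.1153]
ee_rot: [[0.998, 0.065, -0.0], [0.065, -0.998, 0.0], [-0.0, -0.0, -1.0]]
force: [1.0, -0.2, 1.9]
opening: 0.0445
grip_force: 50.0
```

>>> {"method": "move_arm", "body": {
  "commands": "0 0 0 0 0 0 .24;0 0 0 0 0 0 .24;0 0 0 0 0 0 .24;0 0 -10 0 0 0 .24;0 0 -25 0 0 0 .24;0 0 -30 0 0 0 .24;-8 -20 -25 0 0 0 .24;-15 -40 0 0 0 0 .24;-15 -40 0 0 0 0 .24;-8 -20 0 0 0 0 .24;0 0 0 0 0 0 .24;0 0 0 0 0 0 .24;0 0 0 0 0 0 .24"
}}

```text
clock: 18.55
tool_pos: [0.4505, -0.1943, 0.2057]
ee_rot: [[0.998, 0.064, 0.001], [0.064, -0.998, -0.001], [0.001, 0.001, -1.0]]
force: [-0.4, 0.1, 0.6]
opening: 0.0695
grip_force: 0.0
```

```bash
cat >> h.py <<'E'
def check(xy):
    s=robot.observe();print(s["tool_pos"].round(4),s["opening"])
    im,C,T,d=shot("wrist"); im2,C2,_,_=shot("side"); im3,C3,_,_=shot("scene")
    for n,c in(("w",C),("s",C2),("sc",C3)):
        m=(np.hypot(c[...,0]-.506,c[...,1]+.309)<.016)&(c[...,2]>.095)&(c[...,2]<.14); P=c[m]; print(n,len(P),np.percentile(P[:,2],[5,50,95]).round(4) if len(P) else 0)
        if len(P)>20: print("  slope",np.linalg.lstsq(np.c_[P[:,:2]-P[:,:2].mean(0),np.ones(len(P))],P[:,2],rcond=None)[0].round(3))
    for x,y in xy: print("w",disc(C,x,y),"sc",disc(C3,x,y),"sd",disc(C2,x,y))
    return im,im2,im3
E
python3 - <<'E'
from h import *
check([(.651,.085),(.545,.105)])
E
```

```text
[ 0.4505 -0.1943  0.2057] 0.06948654546605829
w 1659 [0.1074 0.1085 0.1096]
  slope [-0.002  0.     0.109]
s 150 [0.1058 0.1082 0.1111]
  slope [0.028 0.003 0.108]
sc 76 [0.1064 0.1091 0.1115]
  slope [-0.015  0.     0.109]
w (array([0.633 , 0.0833, 0.0137]), array([0.6364, 0.085 ]), 0.0166, 270) sc (array([0.6549, 0.0874, 0.0139]), array([0.6543, 0.0868]), 0.0239, 363) sd (array([0.6499, 0.0856, 0.014 ]), array([0.6512, 0.0882]), 0.0255, 144)
w (array([0.546 , 0.0999, 0.0143]), array([0.5461, 0.1045]), 0.0234, 1633) sc (array([0.5495, 0.1066, 0.0137]), array([0.5477, 0.1061]), 0.0241, 314) sd None
```

>>> {"method": "move_arm", "body": {
  "commands": "6 -16 0 0 0 0 .24;12 -32 0 0 0 0 .24;16 -41 0 0 0 0 .24;16 -41 15 0 0 0 .24;16 -41 25 0 0 0 .24;16 -41 25 0 0 0 .24;14 -36 25 0 0 0 .24;12 -28 25 0 0 0 .24;6.6 -16.2 25 0 0 0 .24;0 0 18 0 0 0 .24;0 0 12 0 0 0 .24;0 0 7 0 0 0 .24;0 0 2.5 0 0 0 .24;0 0 0 0 0 0 .24;0 0 0 0 0 0 .24;0 0 0 0 0 0 .24;0 0 0 0 0 0 .6;0 0 0 0 0 0 .6;0 0 0 0 0 0 .6;0 0 0 0 0 0 .6",
  "squeeze": 25
}}

```text
clock: 20.7
tool_pos: [0.5456, 0.1041, 0.0277]
ee_rot: [[0.998, 0.064, 0.001], [0.064, -0.998, 0.001], [0.001, -0.0, -1.0]]
force: [-3.7, -0.7, 8.6]
opening: 0.0451
grip_force: 25.0
```

```bash
python3 - <<'E'
from h import *
s=robot.observe();print(s["force"],s["wrist_torque"])
im,C,T,d=shot("wrist"); im3,C3,_,_=shot("scene"); im2,C2,_,_=shot("side")
o=np.zeros((560,800,3),np.uint8); o[:360,:480]=cv2.resize(im,(480,360)); o[:280,480:]=cv2.resize(im3[235:355,255:392],(320,280)); o[280:,480:]=cv2.resize(im2[180:300,280:417],(320,280)); save(o,"e1.png")
for x,y in [(.651,.085),(.545,.105),(.452,.1)]: print("w",disc(C,x,y),"sc",disc(C3,x,y))
E
```

```text
[-3.69338176 -0.730026    8.59890387] [0.66308188 0.62171386 0.31592341]
w (array([0.6524, 0.0861, 0.0145]), array([0.6524, 0.0855]), 0.0233, 10648) sc (array([0.6548, 0.0872, 0.0139]), array([0.654, 0.086]), 0.0242, 363)
w (array([0.5515, 0.103 , 0.0143]), array([0.5561, 0.1043]), 0.0367, 6148) sc (array([0.5526, 0.1017, 0.0138]), array([0.5483, 0.105 ]), 0.038, 278)
w None sc None
```

View pics/e1.png

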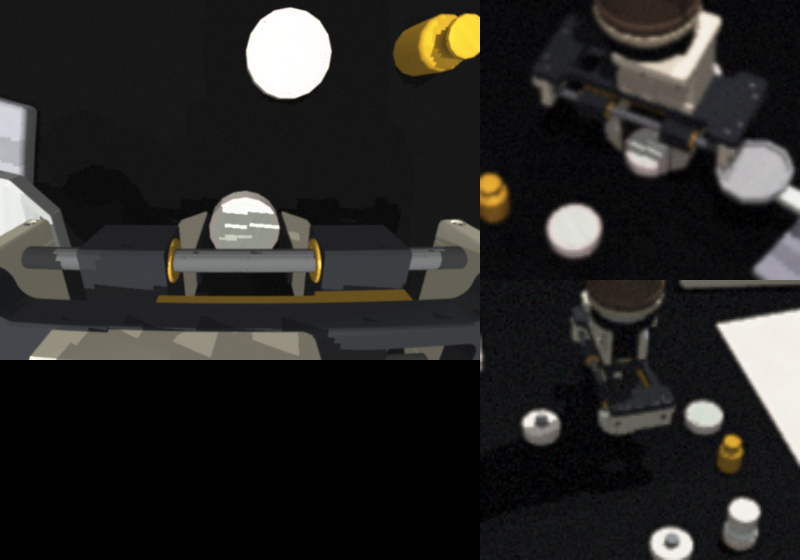

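The gripper body brushed the right balance pan, and the capsule is gripped. Lifting straight up clears it.

>>> {"method": "move_arm", "body": {
  "commands": "0 0 -8 0 0 0 .6;0 0 -20 0 0 0 .6;0 0 -33 0 0 0 .6;0 0 -35 0 0 0 .6;-2 10 -30 0 0 0 .6;-4 25 -18 0 0 0 .6;-6 38 -8 0 0 0 .6;-7 44 0 0 0 0 .6;-7 44 0 0 0 0 .6;-7 44 0 0 0 0 .6;-7 44 0 0 0 0 .6;-7 44 0 0 0 0 .6;-7 44 0 0 0 0 .6;-6 36 0 0 0 0 .6;-4 24 0 0 0 0 .6;-2.7 13.7 0 0 0 0 .6;0 0 0 0 0 0 .6;0 0 0 0 0 0 .6;0 0 0 0 0 0 .6;0 0 0 0 0 0 .6"
}}

```text
clock: 22.85
tool_pos: [0.5058, -0.3077, 0.1784]
ee_rot: [[0.998, 0.067, 0.0], [0.067, -0.998, 0.001], [0.0, -0.001, -1.0]]
force: [0.1, -0.6, -0.7]
opening: 0.0451
grip_force: 25.0
```

```bash
python3 - <<'E'
from h import *
s=robot.observe();print(s["tool_pos"],s["opening"])
im,C,q=held(.168)
p=C[(abs(q[...,0])<25)&(abs(q[...,1])<20)&(C[...,2]>.15)]; print(np.percentile(p[:,2],[10,30,50,70]))
E
```

```text
[ 0.50578576 -0.30767425  0.17840234] 0.04513587224937407
held centre (tool mm) [-0.43  1.94] res 0.77
rod [ 23.1 -15.1  42.1] 218
rod [22.9 20.8 42.1] 216
[0.16429459 0.16516944 0.16617189 0.25606895]
```

```bash
python3 - <<'E'
from h import *
print(robot.observe()["tool_pos"]); held(.165)
E
```

```text
[ 0.50571208 -0.30797816  0.17841828]
held centre (tool mm) [1.2  1.33] res 0.19
rod [ 23.1 -15.5  42.1] 221
rod [23.  20.5 42.2] 218
```

>>> {"method": "move_arm", "body": {
  "commands": "-0.5 0 0 0 0 0 .6;0 0 5 0 0 0 .6;0 0 8 0 0 0 .6;0 0 8 0 0 0 .6;0 0 6 0 0 0 .6;0 0 4 0 0 0 .6;0 0 2 0 0 0 .6;0 0 0 0 0 0 .6;0 0 0 0 0 0 .6",
  "squeeze": 55
}}

```text
clock: 23.85
tool_pos: [0.5048, -0.3095, 0.1455]
ee_rot: [[0.998, 0.065, 0.0], [0.065, -0.998, -0.0], [0.0, 0.0, -1.0]]
force: [-0.0, -0.5, -0.5]
opening: 0.0443
grip_force: 55.0
```

>>> {"method": "move_arm", "body": {
  "commands": "0 0 4 0 0 0 .6;0 0 4 0 0 0 .6;0 0 4 0 0 0 .6;0 0 4 0 0 0 .6;0 0 4 0 0 0 .6;0 0 4 0 0 0 .6;0 0 3 0 0 0 .6;0 0 1.5 0 0 0 .6;0 0 0 0 0 0 .6;0 0 0 0 0 0 .6;0 0 0 0 0 0 .24;0 0 0 0 0 0 .24;0 0 0 0 0 0 .24;0 0 -10 0 0 0 .24;0 0 -25 0 0 0 .24;0 0 -30 0 0 0 .24;-8 -20 -25 0 0 0 .24;-15 -40 0 0 0 0 .24;-15 -40 0 0 0 0 .24;-8 -20 0 0 0 0 .24"
}}

```text
clock: 25.85
tool_pos: [0.4495, -0.1896, 0.2075]
ee_rot: [[0.998, 0.067, -0.0], [0.067, -0.998, 0.001], [-0.0, -0.001, -1.0]]
force: [0.8, -0.9, 0.8]
opening: 0.0694
grip_force: 0.0
```

>>> {"method": "move_arm", "body": {
  "commands": "0 0 0 0 0 0 .24;0 0 0 0 0 0 .24;0 0 0 0 0 0 .24"
}}

```text
clock: 26.15
tool_pos: [0.4515, -0.1937, 0.2073]
ee_rot: [[0.998, 0.064, 0.001], [0.064, -0.998, -0.001], [0.001, 0.001, -1.0]]
force: [-0.9, 0.1, -0.2]
opening: 0.0697
grip_force: 0.0
```

```bash
python3 - <<'E'
from h import *
check([(.651,.085),(.452,.1)])
E
```

```text
[ 0.4515 -0.1937  0.2073] 0.06969568714864482
w 1617 [0.1074 0.1085 0.1096]
  slope [-0.001  0.004  0.109]
s 143 [0.1057 0.1085 0.1108]
  slope [-0.005  0.01   0.108]
sc 74 [0.1066 0.1092 0.1112]
  slope [ 0.003 -0.037  0.109]
w (array([0.6338, 0.0832, 0.0137]), array([0.638 , 0.0843]), 0.0179, 349) sc (array([0.655 , 0.087 , 0.0138]), array([0.6534, 0.0879]), 0.0245, 364) sd (array([0.6499, 0.0858, 0.0143]), array([0.6501, 0.0873]), 0.0253, 144)
w (array([0.4524, 0.097 , 0.0141]), array([0.4517, 0.1003]), 0.0238, 1326) sc (array([0.4552, 0.1025, 0.0133]), array([0.4524, 0.1   ]), 0.0248, 230) sd (array([0.4404, 0.0974, 0.0139]), array([0.4497, 0.1027]), 0.0258, 76)
```

>>> {"method": "move_arm", "body": {
  "commands": "10 -12 0 0 0 0 .33;22 -26 0 0 0 0 .33;28 -34 0 0 0 0 .33;30 -37 0 0 0 0 .33;30 -37 0 0 0 0 .33;30 -37 0 0 0 0 .33;28 -34 0 0 0 0 .33;24 -28 15 0 0 0 .33;16.1 -19.9 25 0 0 0 .33;0 0 30 0 0 0 .33;0 0 32 0 0 0 .33;0 0 32 0 0 0 .33;0 0 24 0 0 0 .33;0 0 14 0 0 0 .33;0 0 7 0 0 0 .33;0 0 2 0 0 0 .33;0 0 0 0 0 0 .33;0 0 0 0 0 0 .33;0 0 0 0 0 0 .33;0 0 0 0 0 0 .6",
  "squeeze": 25
}}

```text
clock: 28.3
tool_pos: [0.6519, 0.086, 0.0266]
ee_rot: [[0.998, 0.065, 0.001], [0.065, -0.998, 0.0], [0.001, -0.0, -1.0]]
force: [-0.2, 0.5, -0.1]
opening: 0.0571
grip_force: 0.0
```

>>> {"method": "move_arm", "body": {
  "commands": "0 0 0 0 0 0 .6;0 0 0 0 0 0 .6;0 0 0 0 0 0 .6"
}}

```text
clock: 28.6
tool_pos: [0.6516, 0.086, 0.0262]
ee_rot: [[0.998, 0.065, 0.0], [0.065, -0.998, 0.0], [0.0, -0.0, -1.0]]
force: [-0.8, -0.0, 2.4]
opening: 0.0449
grip_force: 25.0
```

>>> {"method": "move_arm", "body": {
  "commands": "0 0 -15 0 0 0 .6;0 0 -30 0 0 0 .6;0 0 -36 0 0 0 .6;0 0 -35 0 0 0 .6;-5 10 -24 0 0 0 .6;-11 25 -14 0 0 0 .6;-16 36 0 0 0 0 .6;-18 41 0 0 0 0 .6;-18 41 0 0 0 0 .6;-18 41 0 0 0 0 .6;-18 41 0 0 0 0 .6;-18 41 0 0 0 0 .6;-18 41 0 0 0 0 .6;-14 32 0 0 0 0 .6;-11 23 0 0 0 0 .6;-7 13.7 0 0 0 0 .6;0 0 0 0 0 0 .6;0 0 0 0 0 0 .6;0 0 0 0 0 0 .6;0 0 0 0 0 0 .6"
}}

```text
clock: 30.6
tool_pos: [0.5057, -0.3085, 0.1798]
ee_rot: [[0.998, 0.067, 0.0], [0.067, -0.998, 0.001], [0.0, -0.001, -1.0]]
force: [-0.6, 0.1, -0.4]
opening: 0.0451
grip_force: 25.0
```

```bash
python3 - <<'E'
from h import *
s=robot.observe();print(s["tool_pos"],s["opening"])
held(.168)
E
```

```text
[ 0.50573933 -0.30847104  0.17981304] 0.04508353381007099
held centre (tool mm) [0.76 1.18] res 0.13
rod [ 23.  -15.9  43.5] 206
rod [23.  20.1 43.7] 214
```

>>> {"method": "move_arm", "body": {
  "commands": "0 0 5 0 0 0 .6;0 0 8 0 0 0 .6;0 0 8 0 0 0 .6;0 0 6 0 0 0 .6;0 0 5 0 0 0 .6;0 0 3 0 0 0 .6;0 0 1 0 0 0 .6;0 0 0 0 0 0 .6;0 0 0 0 0 0 .6",
  "squeeze": 60
}}

```text
clock: 31.55
tool_pos: [0.505, -0.3103, 0.1441]
ee_rot: [[0.998, 0.065, 0.001], [0.065, -0.998, -0.0], [0.001, 0.0, -1.0]]
force: [-0.3, -0.2, -0.1]
opening: 0.0446
grip_force: 60.0
```

>>> {"method": "move_arm", "body": {
  "commands": "0 0 4 0 0 0 .6;0 0 4 0 0 0 .6;0 0 4 0 0 0 .6;0 0 4 0 0 0 .6;0 0 4 0 0 0 .6;0 0 4 0 0 0 .6;0 0 3 0 0 0 .6;0 0 1.5 0 0 0 .6;0 0 0 0 0 0 .6;0 0 0 0 0 0 .6;0 0 0 0 0 0 .24;0 0 0 0 0 0 .24;0 0 0 0 0 0 .24;0 0 -10 0 0 0 .24;0 0 -25 0 0 0 .24;0 0 -30 0 0 0 .24;-8 -20 -25 0 0 0 .24;-15 -40 0 0 0 0 .24;-15 -40 0 0 0 0 .24;-8 -20 0 0 0 0 .24"
}}

```text
clock: 33.55
tool_pos: [0.4497, -0.1903, 0.206]
ee_rot: [[0.998, 0.067, -0.0], [0.067, -0.998, 0.001], [-0.0, -0.001, -1.0]]
force: [-0.2, -0.4, -0.4]
opening: 0.0697
grip_force: 0.0
```

>>> {"method": "move_arm", "body": {
  "commands": "0 0 0 0 0 0 .24;0 0 0 0 0 0 .24;0 0 0 0 0 0 .24"
}}

```text
clock: 33.85
tool_pos: [0.4516, -0.1945, 0.2058]
ee_rot: [[0.998, 0.064, 0.001], [0.064, -0.998, -0.001], [0.001, 0.001, -1.0]]
force: [0.8, 0.1, -1.1]
opening: 0.0695
grip_force: 0.0
```

```bash
python3 - <<'E'
from h import *
im,im2,im3=check([(.452,.1),(.561,-.107)])
_,C,_,_=shot("scene");_,D,_,_=shot("side")
from scipy.optimize import least_squares
for n,c in(("sc",C),("sd",D)):
    m=(np.hypot(c[...,0]-.582,c[...,1]-.293)<.14)&(c[...,2]>.075)&(c[...,2]<.095); P=c[m]
    for sg,g in((1,(.602,.375)),(-1,(.565,.21))):
        Q=P[np.hypot(P[:,0]-g[0],P[:,1]-g[1])<.045]; cc,r=cv2.minEnclosingCircle(Q[:,:2].astype(np.float32)); print(n,sg,len(Q),Q.mean(0).round(4),np.round(cc,4),round(r,4),np.percentile(Q[:,2],[5,50,95]).round(4))
E
```

```text
[ 0.4516 -0.1945  0.2058] 0.06952597141390404
w 1660 [0.1074 0.1086 0.1096]
  slope [-0.002  0.003  0.109]
s 146 [0.1057 0.1084 0.1111]
  slope [0.009 0.015 0.108]
sc 76 [0.1068 0.1091 0.1118]
  slope [-0.034  0.002  0.109]
w (array([0.4523, 0.097 , 0.0141]), array([0.4523, 0.1005]), 0.0242, 1327) sc (array([0.4559, 0.1026, 0.0135]), array([0.4525, 0.1019]), 0.0242, 235) sd (array([0.4398, 0.0985, 0.0139]), array([0.4494, 0.1029]), 0.0253, 70)
w (array([ 0.5622, -0.1089,  0.0142]), array([ 0.5622, -0.108 ]), 0.0233, 1878) sc (array([ 0.5661, -0.1051,  0.0136]), array([ 0.5648, -0.1068]), 0.0244, 229) sd (array([ 0.5598, -0.1103,  0.014 ]), array([ 0.5607, -0.1074]), 0.0235, 168)
sc 1 953 [0.6028 0.3766 0.081 ] [0.602 0.37 ] 0.0402 [0.0776 0.0807 0.0853]
sc -1 774 [0.5667 0.2152 0.0813] [0.5661 0.2179] 0.0371 [0.0776 0.081  0.0855]<stdin>:8: RuntimeWarning: Mean of empty slice.
  ret = um.true_divide(
Traceback (most recent call last):
IndexError: index -1 is out of bounds for axis 0 with size 0
```

>>> {"method": "move_arm", "body": {
  "commands": "15 -10 0 0 0 0 .33;30 -21 0 0 0 0 .33;32 -22 0 0 0 0 .33;25 -18 0 0 0 0 .33;13.9 -9.6 0 0 0 0 .33;0 0 0 0 0 -.143 .33;0 0 0 0 0 -.143 .33;0 0 10 0 0 -.143 .33;0 0 15 0 0 -.143 .33;0 0 20 0 0 -.143 .33;0 0 20 0 0 -.143 .33;0 0 20 0 0 -.143 .33;0 0 10 0 0 -.143 .33;0 0 10 0 0 -.142 .33;0 0 0 0 0 0 .33;0 0 0 0 0 0 .33;0 0 0 0 0 0 .33;0 0 0 0 0 0 .33",
  "squeeze": 20
}}

```text
clock: 35.9
tool_pos: [0.562, -0.1055, 0.101]
ee_rot: [[0.22, 0.975, 0.001], [0.975, -0.22, -0.0], [-0.0, 0.001, -1.0]]
force: [0.0, -0.0, -0.4]
opening: 0.0613
grip_force: 0.0
```

```bash
cat >> h.py <<'E'
def off(x,y,lo=.009,hi=.018,r=.04):
    s=robot.observe(); im,C,T,d=shot("wrist"); D=disc(C,x,y,r,lo,hi); print(s["tool_pos"].round(4),D)
    p=np.r_[D[1],(lo+hi)/2]-s["tool_pos"]; print("tool off mm (circle)",(np.array(s["ee_rot"]).T@p*1000).round(1)); return im,C
E
python3 - <<'E'
from h import *
off(.562,-.107)
E
```

```text
[ 0.562  -0.1055  0.101 ] (array([ 0.5627, -0.1061,  0.014 ]), array([ 0.5619, -0.1079]), 0.0232, 2809)
tool off mm (circle) [-2.4  0.3 87.5]
```

>>> {"method": "move_arm", "body": {
  "commands": "-2 -1 10 0 0 0 .33;0 0 20 0 0 0 .33;0 0 20 0 0 0 .33;0 0 13 0 0 0 .33;0 0 7 0 0 0 .33;0 0 2.5 0 0 0 .33;0 0 0 0 0 0 .33;0 0 0 0 0 0 .33;0 0 0 0 0 0 .33;0 0 0 0 0 0 .6;0 0 0 0 0 0 .6;0 0 0 0 0 0 .6;0 0 0 0 0 0 .6",
  "squeeze": 25
}}

```text
clock: 37.25
tool_pos: [0.5604, -0.1073, 0.0281]
ee_rot: [[0.218, 0.976, 0.001], [0.976, -0.218, -0.0], [0.0, 0.001, -1.0]]
force: [0.0, -0.1, 2.9]
opening: 0.0448
grip_force: 25.0
```

>>> {"method": "move_arm", "body": {
  "commands": "0 0 -15 0 0 0 .6;0 0 -30 0 0 0 .6;0 0 -35 0 0 0 .6;5 -1 -35 0 0 0 .6;15 -4 -30 0 0 0 .6;30 -8 -25 0 0 0 .6;38 -10 -20 0 0 0 .6;44 -12 0 0 0 0 .6;44 -12 0 0 0 0 .6;34 -10 0 0 0 0 .6;21 -6 0 0 0 0 .6;10 -3 0 0 0 0 .6;0 0 0 0 0 0 .6;0 0 0 0 0 0 .6;0 0 0 0 0 0 .6;0 0 0 0 0 0 .6"
}}

```text
clock: 38.85
tool_pos: [0.5486, 0.1408, 0.2178]
ee_rot: [[0.22, 0.975, 0.0], [0.975, -0.22, -0.001], [-0.001, 0.0, -1.0]]
force: [0.5, -0.2, -0.9]
opening: 0.0448
grip_force: 25.0
```

```bash
cat >> h.py <<'E'
def pans(fn=None):
    s=robot.observe(); im,C,T,d=shot("wrist"); R=np.array(s["ee_rot"]); p=np.array(s["tool_pos"]); q=(C-p)@R*1000
    print(p.round(4),"open",round(s["opening"],4))
    for g in((.600,.376),(.563,.210)):
        m=(np.hypot(C[...,0]-g[0],C[...,1]-g[1])<.042)&(C[...,2]>.062)&(C[...,2]<.103)
        if m.sum()<200: print(g,m.sum()); continue
        c,r=cv2.minEnclosingCircle(C[m][:,:2].astype(np.float32)); print(g,"circle",np.round(c,4),round(r,4),"z",np.percentile(C[m][:,2],[5,50,95]).round(4),"tool",((np.r_[c,.08]-p)@R*1000).round(1))
    if fn: save(im,fn)
    return im,C
E
python3 - <<'E'
from h import *
im,C=pans("bal1.png")
held(.218-.0145)
E
```

```text
[0.5486 0.1408 0.2178] open 0.0448
(0.6, 0.376) 0
(0.563, 0.21) circle [0.5647 0.2165] 0.0354 z [0.0798 0.0814 0.0857] tool [ 77.5  -1.  137.8]
held centre (tool mm) [-0.18  0.44] res 0.15
```

View pics/bal1.png

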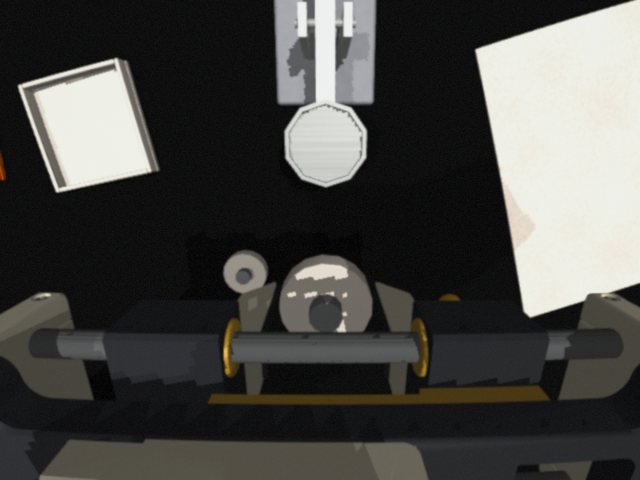

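The right pan's rim is centred at px (326,144), the beam runs vertical (so the yaw is aligned), and the opened capsule is held at (326,300).

```bash
python3 - <<'E'
from h import *
s=robot.observe(); K,k1,T=calib("wrist"); R=np.array(s["ee_rot"]); p=np.array(s["tool_pos"])
for uv,z in[((326,144),.085),((326,187),.085),((284,144),.085),((368,144),.085),((90,130),.018),((75,125),.004)]:
    r=cv2.undistortPoints(np.array([[uv]],float),K,np.array([k1,0,0,0,0.])).ravel(); v=T[:3,:3]@[r[0],r[1],1]; w=T[:3,3]+v*(z-T[2,3])/v[2]; print(uv,w.round(4),((w-p)@R*1000).round(1))
E
```

```text
(326, 144) [0.5655 0.2134 0.085 ] [ 74.1   0.7 132.8]
(326, 187) [0.5585 0.1818 0.085 ] [ 41.7   0.8 132.9]
(284, 144) [0.5347 0.2204 0.085 ] [ 74.1 -30.9 132.8]
(368, 144) [0.5965 0.2066 0.085 ] [ 74.2  32.4 132.9]
(90, 130) [0.3487 0.277  0.018 ] [  88.5 -224.8  199.8]
(75, 125) [0.3262 0.2878 0.004 ] [  94.1 -249.2  213.8]
```

>>> {"method": "move_arm", "body": {
  "commands": "15 0 5 0 0 0 .6;26 0 10 0 0 0 .6;20 0 20 0 0 0 .6;12.6 -.4 25 0 0 0 .6;0 0 22 0 0 0 .6;0 0 12 0 0 0 .6;0 0 6 0 0 0 .6;0 0 4 0 0 0 .6;0 0 0 0 0 0 .6;0 0 0 0 0 0 .6;0 0 0 0 0 0 .6;0 0 3 0 0 0 .6;0 0 3 0 0 0 .6;0 0 0 0 0 0 .6;0 0 0 0 0 0 .6"
}}

```text
clock: 40.45
tool_pos: [0.5639, 0.2143, 0.1077]
ee_rot: [[0.218, 0.976, -0.0], [0.976, -0.218, -0.0], [-0.0, -0.0, -1.0]]
force: [0.1, -0.1, -0.3]
opening: 0.0451
grip_force: 25.0
```

>>> {"method": "move_arm", "body": {
  "commands": "0 0 3 0 0 0 .6;0 0 0 0 0 0 .6;0 0 0 0 0 0 .45;0 0 0 0 0 0 .33;0 0 0 0 0 0 .33;0 0 0 0 0 0 .33;0 0 -5 0 0 0 .33;0 0 -15 0 0 0 .33;0 0 -25 0 0 0 .33;-20 0 -30 0 0 0 .33;-35 0 -30 0 0 0 .33;-20 0 -5 0 0 0 .33;0 0 0 0 0 0 .33;0 0 0 0 0 0 .33;0 0 0 0 0 0 .33;0 0 0 0 0 0 .33"
}}

```text
clock: 42.05
tool_pos: [0.5474, 0.1422, 0.2143]
ee_rot: [[0.217, 0.976, -0.001], [0.976, -0.217, 0.0], [0.0, -0.001, -1.0]]
force: [-0.5, -0.9, 0.9]
opening: 0.0613
grip_force: 0.0
```

```bash
python3 - <<'E'
from h import *
im,C=pans("bal2.png")
print(disc(C,.452,.1005))
m=(np.hypot(C[...,0]-.563,C[...,1]-.213)<.045)&(C[...,2]>.08)&(C[...,2]<.11);P=C[m]
print(np.linalg.lstsq(np.c_[P[:,:2]-P[:,:2].mean(0),np.ones(len(P))],P[:,2],rcond=None)[0].round(3))
E
```

```text
[0.5474 0.1422 0.2143] open 0.0613
(0.6, 0.376) 0
(0.563, 0.21) circle [0.5653 0.2163] 0.0353 z [0.0691 0.0829 0.0944] tool [ 76.2   1.6 134.3]
(array([0.453 , 0.1069, 0.014 ]), array([0.4515, 0.1008]), 0.0233, 970)
[0.022 0.099 0.086]
```

View pics/bal2.png

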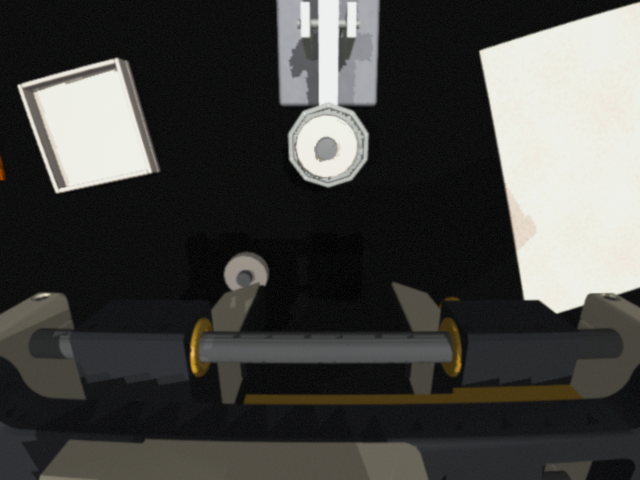

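The capsule sits centred in the right pan at px (326,147), with that side down. Next is the other opened capsule.

>>> {"method": "move_arm", "body": {
  "commands": "-10 -14 0 0 0 0 .33;-20 -28 10 0 0 0 .33;-20 -28 20 0 0 0 .33;-11.4 -14.1 30 0 0 0 .33;0 0 35 0 0 0 .33;0 0 35 0 0 0 .33;0 0 25 0 0 0 .33;0 0 16 0 0 0 .33;0 0 9 0 0 0 .33;0 0 4 0 0 0 .33;0 0 1.5 0 0 0 .33;0 0 0 0 0 0 .33;0 0 0 0 0 0 .33;0 0 0 0 0 0 .33;0 0 0 0 0 0 .6;0 0 0 0 0 0 .6;0 0 0 0 0 0 .6;0 0 0 0 0 0 .6"
}}

```text
clock: 43.9
tool_pos: [0.4522, 0.0995, 0.0295]
ee_rot: [[0.218, 0.976, 0.0], [0.976, -0.218, -0.0], [0.0, 0.0, -1.0]]
force: [-0.6, -0.7, 4.3]
opening: 0.0445
grip_force: 25.0
```

>>> {"method": "move_arm", "body": {
  "commands": "0 0 -15 0 0 0 .6;0 0 -30 0 0 0 .6;0 0 -35 0 0 0 .6;5 3 -35 0 0 0 .6;15 6 -35 0 0 0 .6;28 10 -30 0 0 0 .6;38 13 -20 0 0 0 .6;40 15 -5 0 0 0 .6;40 15 0 0 0 0 .6;35 12 0 0 0 0 .6;20.5 7 0 0 0 0 .6;10 3.4 0 0 0 0 .6;0 0 0 0 0 0 .6;0 0 0 0 0 0 .6;0 0 0 0 0 0 .6;0 0 0 0 0 0 .6"
}}

```text
clock: 45.5
tool_pos: [0.585, 0.3058, 0.2347]
ee_rot: [[0.219, 0.976, 0.0], [0.976, -0.219, -0.0], [-0.0, 0.0, -1.0]]
force: [-0.1, -0.4, -0.9]
opening: 0.045
grip_force: 25.0
```

```bash
python3 - <<'E'
from h import *
im,C=pans("bal3.png")
held(robot.observe()["tool_pos"][2]-.0155)
s=robot.observe(); K,k1,T=calib("wrist"); R=np.array(s["ee_rot"]); p=np.array(s["tool_pos"])
g=cv2.cvtColor(im,cv2.COLOR_RGB2GRAY)[40:240,230:420]; c=cv2.HoughCircles(cv2.GaussianBlur(g,(5,5),1),cv2.HOUGH_GRADIENT,1,100,param1=80,param2=15,minRadius=34,maxRadius=54); print(c)
for u,v,rad in ([] if c is None else c[0]):
    uv=(u+230,v+40); z=.095; r=cv2.undistortPoints(np.array([[uv]],float),K,np.array([k1,0,0,0,0.])).ravel(); vv=T[:3,:3]@[r[0],r[1],1]; w=T[:3,3]+vv*(z-T[2,3])/vv[2]; print(uv,rad,w.round(4),((w-p)@R*1000).round(1))
E
```

```text
[0.585  0.3058 0.2347] open 0.045
(0.6, 0.376) circle [0.5997 0.3718] 0.038 z [0.0876 0.0918 0.0978] tool [ 67.7  -0.2 154.7]
(0.563, 0.21) 0
held centre (tool mm) [1.32 0.28] res 0.15
[[[ 95.5 102.5  41.3]]]
(np.float32(325.5), np.float32(142.5)) 41.3 [0.6019 0.3795 0.095 ] [ 75.1   0.4 139.7]
```

View pics/bal3.png

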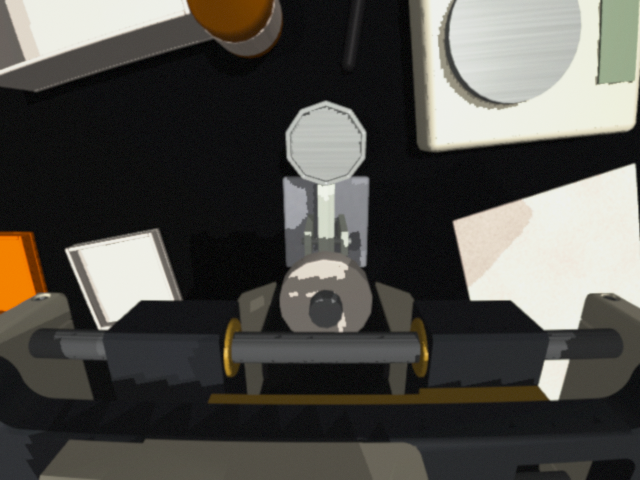

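>>> {"method": "move_arm", "body": {
  "commands": "15 0 5 0 0 0 .6;26 0 10 0 0 0 .6;20 0 20 0 0 0 .6;12.1 -.2 25 0 0 0 .6;0 0 24 0 0 0 .6;0 0 14 0 0 0 .6;0 0 8 0 0 0 .6;0 0 4 0 0 0 .6;0 0 2 0 0 0 .6;0 0 0 0 0 0 .6;0 0 0 0 0 0 .6;0 0 0 0 0 0 .6;0 0 0 0 0 0 .6"
}}

```text
clock: 46.9
tool_pos: [0.6012, 0.3785, 0.123]
ee_rot: [[0.218, 0.976, 0.001], [0.976, -0.218, 0.001], [0.001, 0.001, -1.0]]
force: [0.4, -0.0, -1.1]
opening: 0.0451
grip_force: 25.0
```

>>> {"method": "move_arm", "body": {
  "commands": "0 0 1 0 0 0 .6;0 0 0 0 0 0 .5;0 0 0 0 0 0 .42;0 0 0 0 0 0 .33;0 0 0 0 0 0 .33;0 0 0 0 0 0 .33;0 0 -8 0 0 0 .33;0 0 -20 0 0 0 .33;-20 0 -30 0 0 0 .33;-40 0 -30 0 0 0 .33;-40 0 -30 0 0 0 .33;-20 0 -10 0 0 0 .33;0 0 0 0 0 0 .33;0 0 0 0 0 0 .33;0 0 0 0 0 0 .33;0 0 0 0 0 0 .33;0 0 0 0 0 0 .33;0 0 0 0 0 0 .33"
}}

```text
clock: 48.7
tool_pos: [0.5744, 0.2619, 0.2487]
ee_rot: [[0.217, 0.976, -0.001], [0.976, -0.217, -0.0], [-0.0, -0.001, -1.0]]
force: [-0.6, -0.2, 0.2]
opening: 0.0615
grip_force: 0.0
```

```bash
cat >> h.py <<'E'
def tilt():
    im,C,T,d=shot("wrist"); im3,C3,_,_=shot("scene")
    for n,c in(("w",C),("sc",C3)):
        for nm,g in(("L",(.601,.379)),("R",(.564,.214))):
            m=(np.hypot(c[...,0]-g[0],c[...,1]-g[1])<.018)&(c[...,2]>.07)&(c[...,2]<.14);P=c[m]
            if len(P)<20: print(n,nm,len(P));continue
            f=np.linalg.lstsq(np.c_[P[:,:2]-P[:,:2].mean(0),np.ones(len(P))],P[:,2],rcond=None)[0]; print(n,nm,len(P),"z med",np.median(P[:,2]).round(4),"p20",np.percentile(P[:,2],20).round(4),"slope",f[:2].round(3))
    return im,im3
E
python3 - <<'E'
from h import *
im,im3=tilt(); o=np.zeros((480,800,3),np.uint8); o[:360,:480]=cv2.resize(im,(480,360)); o[:320,480:]=cv2.resize(im3[270:390,345:465],(320,320)); save(o,"bal4.png")
print(robot.observe()["tool_pos"])
E
```

```text
w L 1961 z med 0.1063 p20 0.1046 slope [0.022 0.074]
w R 1008 z med 0.0861 p20 0.0846 slope [0.015 0.019]
sc L 281 z med 0.1053 p20 0.1034 slope [0.034 0.079]
sc R 203 z med 0.0858 p20 0.0835 slope [0.008 0.034]
[0.57451535 0.26161065 0.24901301]
```

View pics/bal4.png

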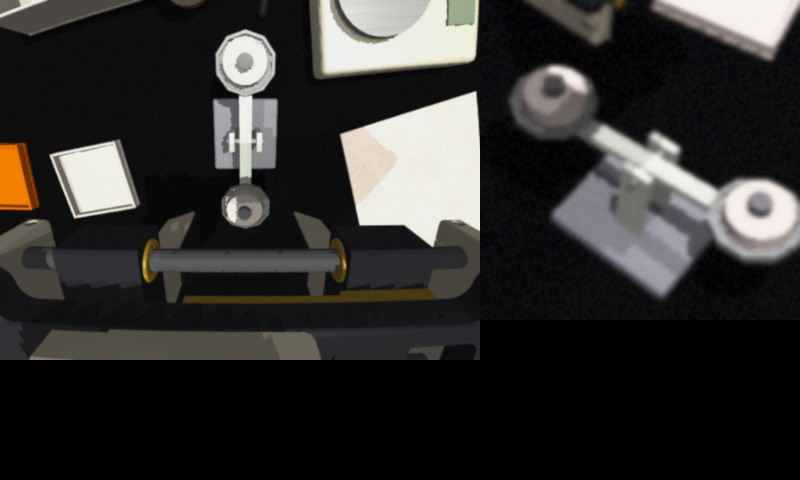

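The right side is down: wrist px (245,210), top at 0.086 m. The left is up at px (245,60), 0.106 m. So the capsule on the right pan is the fuller. First I take the lighter one from the left pan to the white tray.

>>> {"method": "move_arm", "body": {
  "commands": "12 0 10 0 0 0 .33;28 0 15 0 0 0 .33;32 0 20 0 0 0 .33;28 0 20 0 0.04 0 .33;17 .6 15 0 0.04 0 .33;0 0 4 0 0.04 0 .33;0 0 0 0 0 0 .33;0 0 0 0 0 0 .33;0 0 0 0 0 0 .33;0 0 0 0 0 0 .33"
}}

```text
clock: 49.8
tool_pos: [0.6011, 0.3767, 0.1667]
ee_rot: [[0.216, 0.976, 0.027], [0.969, -0.218, 0.117], [0.12, 0.001, -0.993]]
force: [-0.8, 0.6, 0.7]
opening: 0.0615
grip_force: 0.0
```

>>> {"method": "move_arm", "body": {
  "commands": "-1.5 0 10 0 0 0 .33;-2 0 14 0 0 0 .33;-1.5 0 11 0 0 0 .33;-1 0 7 0 0 0 .33;-.8 0 4.3 0 0 0 .33;0 0 0 0 0 0 .33;0 0 0 0 0 0 .33;0 0 0 0 0 0 .33;0 0 0 0 0 0 .6;0 0 0 0 0 0 .6;0 0 0 0 0 0 .6;0 0 0 0 0 0 .6;0 0 0 0 0 0 .6",
  "squeeze": 25
}}

```text
clock: 51.1
tool_pos: [0.6008, 0.3751, 0.1194]
ee_rot: [[0.217, 0.976, 0.026], [0.969, -0.218, 0.117], [0.12, 0.0, -0.993]]
force: [0.2, 0.4, 1.1]
opening: 0.0451
grip_force: 25.0
```

>>> {"method": "move_arm", "body": {
  "commands": "1.2 0 -10 0 0 0 .6;2.4 0 -20 0 0 0 .6;3.6 0 -30 0 0 0 .6;3.6 0 -30 0 0 0 .6;2.4 0 -20 0 -.04 0 .6;0 0 -10 0 -.04 0 .6;0 0 0 0 -.04 0 .6;-10 -15 0 0 0 0 .6;-20 -30 0 0 0 0 .6;-26 -39 0 0 0 0 .6;-26 -39 0 0 0 0 .6;-26 -40 0 0 0 0 .6;-22 -34 0 0 0 0 .6;-13 -20 0 0 0 0 .6;-6 -10 0 0 0 0 .6;0 0 0 0 0 .1415 .6;0 0 0 0 0 .1415 .6;0 0 0 0 0 .1415 .6;0 0 0 0 0 .1415 .6;0 0 0 0 0 0 .6"
}}

```text
clock: 53.1
tool_pos: [0.3472, 0.2788, 0.2404]
ee_rot: [[0.709, 0.705, 0.001], [0.705, -0.709, 0.001], [0.001, 0.0, -1.0]]
force: [0.2, 0.7, -0.5]
opening: 0.0449
grip_force: 25.0
```

```bash
python3 - <<'E'
from h import *
s=robot.observe();print(s["tool_pos"],s["ee_rot"].round(3).tolist(),s["opening"],s["grip_force"])
for n in("scene","side"):
    im,C,T,d=shot(n); m=(np.hypot(C[...,0]-.347,C[...,1]-.279)<.09)&(C[...,2]>.0025)&(C[...,2]<.024)&(im.min(-1)>90); P=C[m]; print(n,len(P),cv2.minAreaRect(P[:,:2].astype(np.float32)))
E
```

```text
[0.34719389 0.27881894 0.24042449] [[0.709, 0.705, 0.001], [0.705, -0.709, 0.001], [0.001, 0.0, -1.0]] 0.044894192470732404 25.00157207250595
scene 1571 ((0.3391292989253998, 0.2801596522331238), (0.10610653460025787, 0.12242398411035538), 87.64656829833984)
side 784 ((0.3407403826713562, 0.2899766266345978), (0.13392961025238037, 0.10737673193216324), 88.11478424072266)
```

>>> {"method": "move_arm", "body": {
  "commands": "0 0 15 0 0 0 .6;0 0 30 0 0 0 .6;0 0 38 0 0 0 .6;0 0 38 0 0 0 .6;0 0 32 0 0 0 .6;0 0 24 0 0 0 .6;0 0 15 0 0 0 .6;0 0 8 0 0 0 .6;0 0 4 0 0 0 .6;0 0 0 0 0 0 .6;0 0 0 0 0 0 .6;0 0 0 0 0 0 .5;0 0 0 0 0 0 .4;0 0 0 0 0 0 .37;0 0 0 0 0 0 .37;0 0 -10 0 0 0 .37;0 0 -25 0 0 0 .37;0 0 -35 0 0 0 .37;0 0 -40 0 0 0 .33;0 0 -40 0 0 0 .33"
}}

```text
clock: 55.2
tool_pos: [0.3459, 0.2781, 0.1882]
ee_rot: [[0.707, 0.707, -0.0], [0.707, -0.707, 0.0], [-0.0, -0.0, -1.0]]
force: [1.0, 0.1, -0.9]
opening: 0.0615
grip_force: 0.0
```

>>> {"method": "move_arm", "body": {
  "commands": "3 15 -10 0 0 0 .33;6 32 -10 0 0 0 .33;8 42 -8 0 0 0 .33;8 42 0 0 0 0 .33;8 42 0 0 0 0 .33;7 36 0 0 0 0 .33;4 20 0 0 0 0 .33;1.7 9 0 0 0 0 .33;0 0 0 0 0 -.1415 .33;0 0 0 0 0 -.1415 .33;0 0 0 0 0 -.1415 .33;0 0 0 0 0 -.1415 .33;0 0 0 0 0 0 .33;0 0 0 0 0 0 .33;0 0 0 0 0 0 .33"
}}

```text
clock: 56.7
tool_pos: [0.5467, 0.1426, 0.2142]
ee_rot: [[0.221, 0.975, 0.0], [0.975, -0.221, 0.0], [0.0, -0.0, -1.0]]
force: [0.3, -1.1, -0.3]
opening: 0.0614
grip_force: 0.0
```

```bash
python3 - <<'E'
from h import *
im,im3=tilt()
o=np.zeros((480,800,3),np.uint8); o[:360,:480]=cv2.resize(im,(480,360)); o[:300,480:]=cv2.resize(im3[230:350,375:503],(320,300)); save(o,"bal5.png")
s=robot.observe(); p=s["tool_pos"]; R=np.array(s["ee_rot"]); print(p,R.round(3))
_,C,_,_=shot("wrist")
# capsule top: white pixels on tilted plane
im,_=robot.get_image("wrist")
g=cv2.cvtColor(im,cv2.COLOR_RGB2GRAY)
m=(np.hypot(C[...,0]-.564,C[...,1]-.214)<.03)&(C[...,2]>.075)&(C[...,2]<.094)
b=(C-np.array([.564,.214,0]))@np.array([.218,.976,0])
z0=np.median((C[...,2]-.12*b)[m&(g>200)])
t=m&(abs(C[...,2]-.12*b-z0)<.003)
c,r=cv2.minEnclosingCircle(C[t][:,:2].astype(np.float32)); print("top",z0,t.sum(),c,r,C[t].mean(0), ((np.r_[c,z0]-p)@R*1000).round(1))
st=m&(abs(C[...,2]-z0)>.007)&(C[...,2]>z0); print("stub",C[st].mean(0) if st.any() else 0)
E
```

```text
w L 0
w R 1887 z med 0.0859 p20 0.0841 slope [0.015 0.063]
sc L 273 z med 0.0905 p20 0.089 slope [0.019 0.117]
sc R 213 z med 0.086 p20 0.0837 slope [-0.016  0.009]
[0.54677334 0.14249057 0.21416024] [[ 0.22   0.976  0.   ]
 [ 0.976 -0.22  -0.   ]
 [-0.     0.    -1.   ]]
top 0.08512212935817615 2553 (0.563822329044342, 0.21243414282798767) 0.023028293624520302 [0.56389184 0.21342055 0.08503364] [ 72.    1.3 129. ]
stub [0.5631178  0.20984678 0.09342881]
```

View pics/bal5.png

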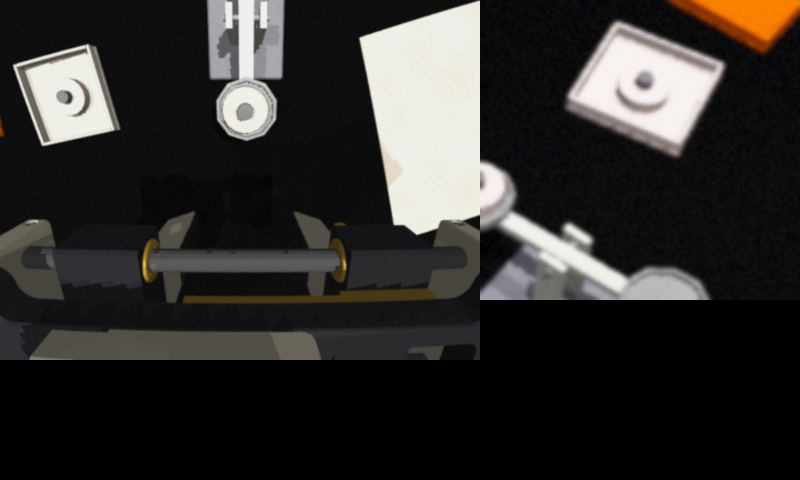

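The lighter capsule lies flat in the white tray at scene px (~441,265). The fuller is centred in the right pan. Pick it with the matching tilt.

>>> {"method": "move_arm", "body": {
  "commands": "10 0 5 0 0 0 .33;24 0 15 0 0.04 0 .33;22 0 20 0 0.04 0 .33;10 0 15 0 0.04 0 .33;0 0 0 0 0 0 .33;0 0 0 0 0 0 .33;0 0 0 0 0 0 .33;0 0 0 0 0 0 .33"
}}

```text
clock: 57.7
tool_pos: [0.5623, 0.2085, 0.1617]
ee_rot: [[0.217, 0.976, 0.027], [0.969, -0.218, 0.117], [0.12, 0.001, -0.993]]
force: [0.2, -0.2, -0.2]
opening: 0.0614
grip_force: 0.0
```

>>> {"method": "move_arm", "body": {
  "commands": "-1 0 10 0 0 0 .33;-2 0 18 0 0 0 .33;-1.5 0 16 0 0 0 .33;-.8 0 10 0 0 0 .33;-.4 0 5.5 0 0 0 .33;-.2 0 2.5 0 0 0 .33;0 0 0 0 0 0 .33;0 0 0 0 0 0 .33;0 0 0 0 0 0 .33;0 0 0 0 0 0 .6;0 0 0 0 0 0 .6;0 0 0 0 0 0 .6;0 0 0 0 0 0 .6;0 0 0 0 0 0 .6",
  "squeeze": 25
}}

```text
clock: 59.1
tool_pos: [0.5623, 0.2101, 0.0987]
ee_rot: [[0.217, 0.976, 0.027], [0.969, -0.218, 0.117], [0.12, 0.0, -0.993]]
force: [-0.0, 0.5, 2.7]
opening: 0.0451
grip_force: 25.0
```

>>> {"method": "move_arm", "body": {
  "commands": "1.2 0 -10 0 0 0 .6;2.4 0 -20 0 0 0 .6;3.6 0 -30 0 0 0 .6;3 0 -25 0 0 0 .6;0 0 0 0 -.04 0 .6;0 0 0 0 -.04 0 .6;-10 1.1 0 0 -.04 0 .6;-20 2.2 0 0 0 0 .6;-34 4 0 0 0 0 .6;-44 5 0 0 0 0 .6;-46 5 0 0 0 0 .6;-46 5 0 0 0 0 .6;-46 5 0 0 0 0 .6;-46 5 0 0 0 0 .6;-46 5 0 0 0 0 .6;-46 5 0 0 0 0 .6;-44 5 0 0 0 0 .6;-38 4 0 0 0 0 .6;-27 3 0 0 0 0 .6;-15 2 0 0 0 0 .6"
}}

```text
clock: 61.1
tool_pos: [0.5046, -0.3013, 0.1836]
ee_rot: [[0.222, 0.975, -0.001], [0.975, -0.222, -0.001], [-0.001, -0.001, -1.0]]
force: [0.7, 0.3, -1.0]
opening: 0.0446
grip_force: 25.0
```

>>> {"method": "move_arm", "body": {
  "commands": "0 0 0 0 0 .143 .6;0 0 0 0 0 .143 .6;0 0 0 0 0 .143 .6;0 0 0 0 0 .143 .6;0 0 0 0 0 .143 .6;0 0 0 0 0 .143 .6;0 0 0 0 0 .143 .6;0 0 0 0 0 .143 .6;0 0 0 0 0 .142 .6;0 0 0 0 0 0 .6;0 0 0 0 0 0 .6;0 0 0 0 0 0 .6;0 0 0 0 0 0 .6"
}}

```text
clock: 62.4
tool_pos: [0.5062, -0.2979, 0.1837]
ee_rot: [[0.998, 0.067, -0.0], [0.067, -0.998, 0.0], [-0.0, -0.0, -1.0]]
force: [0.5, 0.4, -0.9]
opening: 0.045
grip_force: 25.0
```

>>> {"method": "move_arm", "body": {
  "commands": "-1 6 0 0 0 0 .6;-.5 6 0 0 0 0 .6;0 0 0 0 0 0 .6;0 0 0 0 0 0 .6;0 0 0 0 0 0 .6;0 0 0 0 0 0 .6"
}}

```text
clock: 63.0
tool_pos: [0.5056, -0.3099, 0.1837]
ee_rot: [[0.998, 0.065, 0.0], [0.065, -0.998, 0.0], [0.0, -0.0, -1.0]]
force: [-1.0, 0.2, -0.4]
opening: 0.0447
grip_force: 25.0
```

```bash
python3 - <<'E'
from h import *
s=robot.observe();print(s["tool_pos"],s["opening"])
im,C,q=held(s["tool_pos"][2]-.0145); held(s["tool_pos"][2]-.013)
m=(abs(q[...,0])<25)&(abs(q[...,1])<18)&(C[...,2]>.155)&(C[...,2]<.174); P=C[m]; f=np.linalg.lstsq(np.c_[q[m][:,:2]/1000,np.ones(len(P))],P[:,2],rcond=None)[0]; print("plane",f.round(4))
E
```

```text
[ 0.5056016  -0.30986831  0.18371183] 0.04472482673547404
held centre (tool mm) [2.2  1.29] res 0.15
rod [ 23.3 -17.3  47.4] 206
rod [23.3 18.6 47.4] 200
held centre (tool mm) [2.09 1.26] res 0.19
rod [ 23.3 -17.3  47.4] 203
rod [23.3 18.6 47.4] 202
plane [-0.0942  0.0037  0.1697]
```

```bash
python3 - <<'E'
from h import *
im,C,q=held(.1695)
for a in range(-22,26,4):
    m=(abs(q[...,0]-a)<2)&(abs(q[...,1])<16)&(abs(q[...,1])>9)&(C[...,2]>.15)&(C[...,2]<.185); print(a,m.sum(),np.median(C[m][:,2]).round(4) if m.any() else None)
E
```

```text
held centre (tool mm) [2.11 1.23] res 0.16
rod [ 23.3 -17.3  47.6] 208
rod [23.3 18.6 47.4] 203
-22 0 None
-18 0 None
-14 18 0.1692
-10 201 0.1696
-6 205 0.1696
-2 201 0.1696
2 211 0.1696
6 219 0.1695
10 223 0.1696
14 231 0.1695
18 282 0.1693
22 232 0.1655
```

>>> {"method": "move_arm", "body": {
  "commands": "-1.2 0 0 0 0 0 .6;0 0 5 0 0 0 .6;0 0 8 0 0 0 .6;0 0 8 0 0 0 .6;0 0 7 0 0 0 .6;0 0 5 0 0 0 .6;0 0 3.5 0 0 0 .6;0 0 1 0 0 0 .6;0 0 0 0 0 0 .6;0 0 0 0 0 0 .6",
  "squeeze": 60
}}

```text
clock: 64.15
tool_pos: [0.5045, -0.3103, 0.1465]
ee_rot: [[0.998, 0.065, 0.001], [0.065, -0.998, -0.0], [0.001, 0.0, -1.0]]
force: [-0.5, -0.4, -1.0]
opening: 0.0441
grip_force: 60.0
```

>>> {"method": "move_arm", "body": {
  "commands": "0 0 4 0 0 0 .6;0 0 4 0 0 0 .6;0 0 4 0 0 0 .6;0 0 4 0 0 0 .6;0 0 4 0 0 0 .6;0 0 4 0 0 0 .6;0 0 3 0 0 0 .6;0 0 2 0 0 0 .6;0 0 0 0 0 0 .6;0 0 0 0 0 0 .6"
}}

```text
clock: 65.15
tool_pos: [0.5049, -0.3103, 0.1175]
ee_rot: [[0.998, 0.065, 0.001], [0.065, -0.998, -0.0], [0.001, 0.001, -1.0]]
force: [1.7, 0.4, 2.2]
opening: 0.0439
grip_force: 60.0
```

>>> {"method": "move_arm", "body": {
  "commands": "0 0 0 0 0 0 .24;0 0 0 0 0 0 .24;0 0 0 0 0 0 .24;0 0 -10 0 0 0 .24;0 0 -25 0 0 0 .24;0 0 -30 0 0 0 .24;-8 -20 -25 0 0 0 .24;-15 -40 0 0 0 0 .24;-15 -40 0 0 0 0 .24;-8 -20 0 0 0 0 .24;0 0 0 0 0 0 .24;0 0 0 0 0 0 .24;0 0 0 0 0 0 .24"
}}

```text
clock: 66.45
tool_pos: [0.4511, -0.1945, 0.2076]
ee_rot: [[0.998, 0.064, 0.001], [0.064, -0.998, -0.001], [0.001, 0.001, -1.0]]
force: [-0.9, -0.8, -0.4]
opening: 0.0697
grip_force: 0.0
```

```bash
python3 - <<'E'
from h import *
im,im2,im3=check([])
_,C,_,_=shot("wrist"); r=np.hypot(C[...,0]-.506,C[...,1]+.309)
for a,b in((0,.006),(.011,.016)):
    P=C[(r>a)&(r<b)&(C[...,2]>.09)&(C[...,2]<.14)]; print(a,np.percentile(P[:,2],[10,50,90]).round(4))
o=np.zeros((600,800,3),np.uint8); o[:360,:480]=cv2.resize(im,(480,360)); o[:300,480:]=cv2.resize(im2[300:400,310:410],(320,300)); o[300:,480:]=cv2.resize(im3[160:260,140:240],(320,300)); o[360:,:480]=cv2.resize(im3[200:350,130:490],(480,240))[:240]; save(o,"fin.png")
E
```

```text
[ 0.4511 -0.1945  0.2076] 0.06968686450600127
w 1629 [0.1071 0.1086 0.1186]
  slope [ 0.042 -0.148  0.111]
s 143 [0.1056 0.1095 0.1199]
  slope [-0.054  0.037  0.111]
sc 84 [0.1061 0.1095 0.1199]
  slope [ 0.159 -0.139  0.112]
0 [0.11   0.1179 0.119 ]
0.011 [0.1073 0.1081 0.1089]
```

View pics/fin.png

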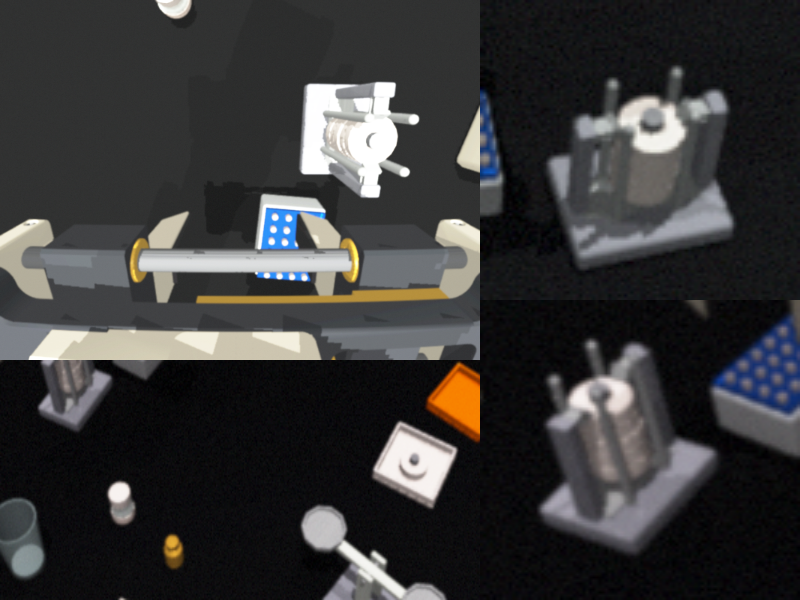

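All five capsules are held, top at 0.108 m, with the stub up at side px (~358,340). The lighter one is in the white tray, and the bystanders are where they were.

```bash
python3 -c "
from bench import robot
print(robot.finish_job())"
```

```text
the job is handed in; nothing more can be done
None
```

The job is handed in: all four sealed capsules are pressed into the magazine with the fuller opened one on top, stub up, and the lighter one is in the white tray. The gripper body briefly pressed on the right balance pan (about 9 N) during one pick, before the weighing. The jar, weight, beaker and bottle were not moved.

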